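# Close and book out the battery drum

## Robot

A 7-joint arm with a two-finger parallel gripper is mounted at the origin on the work surface. World frame = base frame: x ahead of the robot, y to its left, z up, the work surface at z = 0. Lengths are in m, angles in degrees, forces in N, time in s.
With the tool pointing down it reaches from about 0.35 to 0.9 m from the base axis. Payload 19.9 kg.
Tool frame: the origin (TCP) lies between the finger pads; the fingertips stand 25 mm ahead of it and the grasp point (between the pads) lies 6 mm ahead of it; z points along the fingers, y is the line along which they close (so a half turn about z gives the same grasp; the last joint's range is limited). The gripper opens to 85 mm and grips with 20 to 120 N. Pads are 22 mm wide; open, the fingers measure 114 mm over their backs; the gripper's body (76 mm by 85 mm) begins 54 mm behind the grasp point. The pads swing forward as they close: fully open they stand 13 mm farther back than shut.
Start: joints at [-75.143, 23.915, -0.59, 92.452, 0.269, 63.638, -3.037], TCP at [0.185, 0.597, 0.256] pointing down, gripper open.
Joint ranges: [-161.28, 161.28], [-22.2, 115.67], [-73.04, 71.86], [3.21, 147.25], [-68.34, 248.33], [10.77, 114.83], [-161.83, 161.83]. Speed limits (degrees/s): [108.29, 108.29, 136.94, 136.94, 172.46, 172.46, 172.46].

## Interface

Orientations are given as [roll, pitch, yaw] about the fixed x, y, z axes, in that order (R = Rz(yaw) Ry(pitch) Rx(roll)).
In Python, from cell import readout, imaging, close_job gives the robot as it stands. The module is installed in compiled form; this text tells all that it offers.
- The arm moves only by the tool arm_command, never from a script. Its argument "commands" is a list of rows, each an object of numbers: "x", "y", "z": the shift along the tool's x, y, z in m; "twist": the turn about the tool's z in degrees; "gripper": the opening, from 0 (shut) to 1 (fully open). A call has exactly 10 rows; each row is the pose to reach, as a shift and turn from the pose commanded when the call began, along the tool's axes at that moment; what a row does not reach only later rows make up. A row lasts 1/10 s, in which the tool goes at most 50 mm and 8.59 degrees, less where a joint would pass 70% of its speed; a pose out of reach is approached as far as the arm can. A call with a gripper value outside its range is refused whole. The fingers move at their own pace and stop on an object; the grip force is fixed at half the most. Time passes only in rows, so rows that repeat a pose let the fingers close, or fill a call up. It gives the time, the measured TCP pose, the force, the opening and the grip force at its end, in the units of the state.
- readout.state(): the state, without advancing time (a new reading comes with each control period).
- imaging.capture(name): name is "scene" or "top"; returns a dict with "pixels" (420x560x3 uint8, red, green, blue), "fx", "fy", "cx", "cy" (pixels), "k1" (the pictures are not rectified: a ray, as slopes to the right and down, at radius r is drawn at 1 + k1 r^2 times it, then the intrinsics apply), "xyz" and "orientation" of the camera in the world. Camera axes: x right, y up, looking along -z (the intrinsics and any distortion apply to the point x, -y, -z); pixel columns grow to the right and rows downward; lengths in m; the calibration is good to about 2 mm. A picture is of the moment at which its call begins. There is no depth.
- close_job(): hands the job in; it is judged then, once.
The state is a dict: "time_s": time; "joint_pos": joint angles; "joint_velocities": joint speeds; "joint_efforts": joint torques, N m; "tcp_pos": TCP position; "tcp_rot": TCP orientation; "ft_force": force on the tool from outside, world axes, zero at the start; "ft_torque": the same for the moment, N m; "width": finger opening in m; "grasp_force": force on a finger pad.
Only numpy, scipy, OpenCV 4.12 (cv2) and the standard library are available. Lean on these libraries where they do the work, as an engineer would, in place of code of your own. Each camera call takes 0.05 s, during which the arm holds its last target. There are 200 camera calls.

## Task

Close up the spent-battery drum for dispatch: tip the batteries out of the steel pan into the drum and stand the pan upright on the bench again, and put every battery pack lying about on the bench into the drum as well. Then fit the lid with its ears between the tabs of the open lock collar and turn the collar clockwise fully to its locked mark. Last, take the scanner, aim its window squarely at the middle of the drum's barcode label from about a hand's breadth (10 cm) away, hold it steady there for two seconds, and lay it back on its dock the way round it lay; leave everything else alone.

Things in the scene. Friction and masses are not known exactly. Their poses are not given: they have to be found in the camera images.
- drum_mouth (a point): Centre of the mouth of the blue plastic battery drum, at rim height, 150 mm above the bench. Axes: the drum's, z up along its axis; its label faces its own -y. The drum is fixed to the bench, 184 mm across up to 104 mm height; neck with round open mouth 118 mm across; inner floor 6 mm above the bench. A steel lock collar, 176 mm across, from 128 to 165 mm height, turns on the neck.
- collar (a joint): Angle of the drum's captive lock collar, rad: 0 open mark, 1.22 locked mark, end stop 1.24; grows clockwise seen from above. Stays where left; 0.25 N m turns it. It has two opposite outer lugs and two opposite inward tabs on top (52 degrees wide each, inner radius 70 mm, 160 to 165 mm high; at 0 they point along the drum's +y and -y) that lie over the lid's ears when locked.
- lug_near (a point): Middle of one collar lug: an upright steel fin 10 mm thick (tangentially), from 86 to 120 mm off the drum's axis, from 128 to 168 mm height; this point is 104 mm off the axis at 150 mm height. In the drum's frame, counter-clockwise from its +x, it stands at 215 degrees when open, 145 degrees when locked. The other lug is opposite (35 and -35 degrees).
- locked_mark (a point): Locked mark of this lug, 104 mm off the axis, 112 mm high: a close pair of white upright ribs on the drum's shoulder below the collar; the locked lug stands right above the pair. A single white rib is the open mark. The opposite lug has the same marks.
- label (a point): Centre of the barcode label on the drum's side, 68 x 46 mm, 62 mm above the bench, 96 mm off the drum axis, on an upright flat pocket that faces the drum's own -y (the axes given are the drum's).
- lid_grip (a point): On the drum's blue lid, which lies plug down: middle of its grip rib (84 mm along lid y, 14 mm thick along x, 19 to 51 mm above the underside), 40 mm above the underside. Tapered plug 92 to 109 mm across, 12 mm deep; disc 128 mm across, seated on the drum's rim with this point 28 mm above the rim. Two ears at lid +x and -x, to 76 mm radius: point them along the drum's +x/-x (within 30 degrees).
- pan_grip (a point): Point to grip on the handle of the stainless collecting pan: a round level tube 16 mm thick whose axis is 42 mm above the pan's underside, running out along the pan's own -x from 75 to 185 mm off the pan's axis; this point is 130 mm off the axis.
- pan_bowl (a point): Centre of the pan's round bowl, half-way up (25 mm above its underside); z is the pan's axis, up. Bowl 50 mm deep, its wall flared at 31 degrees from its axis: outside 100 mm across at the base, 160 mm at the open rim; wall 3 mm, smooth (batteries slide down it once it slopes by some 20 degrees); pan 0.19 to 0.31 kg.
- nine1_mid (a point): Centre of a spent nine-volt block battery, 48 x 17 x 26 mm (along its x, y, z), 46 g, lying in the pan at the start. Absent in some starts.
- nine2_mid (a point): Centre of a spent nine-volt block battery, 48 x 17 x 26 mm (along its x, y, z), 46 g, lying in the pan at the start. Absent in some starts.
- nine3_mid (a point): Centre of a spent nine-volt block battery, 48 x 17 x 26 mm (along its x, y, z), 46 g, lying in the pan at the start. Absent in some starts.
- nine4_mid (a point): Centre of a spent nine-volt block battery, 48 x 17 x 26 mm (along its x, y, z), 46 g, lying in the pan at the start. Absent in some starts.
- pack1_mid (a point): Centre of a spent black appliance battery pack, 56 x 38 x 22 mm (along its x, y, z), 90 g, lying flat on the bench at the start. Absent in some starts.
- pack2_mid (a point): Centre of a spent black appliance battery pack, 56 x 38 x 22 mm (along its x, y, z), 90 g, lying flat on the bench at the start. Absent in some starts.
- pack3_mid (a point): Centre of a spent black appliance battery pack, 56 x 38 x 22 mm (along its x, y, z), 90 g, lying flat on the bench at the start. Absent in some starts.
- scanner_mid (a point): Centre of the pocket barcode scanner, a grey block 125 x 40 x 34 mm (along its x, y, z), about 0.14 kg, lying on its dock. Its amber reading window is at its +x end and looks along +x.
- scanner_nose (a point): Centre of the scanner's reading window, 62.5 mm from its centre along +x; axes as the scanner's.
- dock_top (a point): Centre of the top of the scanner's charging dock, a fixed grey block 156 x 62 x 20 mm (along x, y, z), top at 20 mm height. On top, end stops 12 mm high at x = +-74 mm (inner faces at +-70 mm) and four corner lips 7 mm high at x = +-45 mm, 22 mm long, with 54 mm clear between them across y. The docked scanner lies flat between them, its centre 17 mm above this point, nose to the dock's +x.
- stapler: Bystander: black stapler 125 x 34 x 50 mm, to be left alone. Origin under its centre.
- marker: Bystander: marker pen 110 mm long, 17 mm thick. Origin under its middle.
- stamp: Bystander: small wooden-handled stamp 30 x 30 x 60 mm, upright. Origin under its centre.
- cutter: Bystander: box cutter 142 x 26 x 18 mm, lying flat. Origin near its middle.
- tape_roll: Bystander: roll of packing tape, 100 mm across, 48 mm high, lying flat. Origin under its centre.
- carton_s: Bystander: small carton 90 x 130 x 55 mm. Origin under its centre.
Not all that is in view belongs to the job. Leave any orange look-alike of the part that bears pack3_mid alone.

How it is judged:
By the outcome, as a careful person would: the job done as asked, in the order asked, and still so for the second after the job is handed in, with the robot touching nothing.
Of pack1, pack2, pack3 only 2 to 3 are there at a start; the rules pass over those that are not, and their reading is None.
Of nine1, nine2, nine3, nine4 only 2 to 4 are there at a start; the rules pass over those that are not, and their reading is None.
At some moment in a run one of pack1, pack2, pack3, pan may be knocked a few centimetres aside while the robot is not near it.
It also fails if it takes over 200 s, if anything falls off the work surface, if the arm or the gripper's body presses on something with over 40 N, if the wrist force passes 120 N, or if a joint passes its speed limit or range.

## Working session

There is one attempt and no reset: what is moved stays moved. The work goes in short steps, Python scripts to look and compute and a tool call to move; the robot and the scene stay as the last step left them, time stands still between calls to the robot, and variables do not carry over. Pictures are saved under pics/ and viewed, at most 14 in all, crops included, and the job is handed in when it is done.

Besides the shell and the picture viewer there is one more tool, called after ">>>" as name(argument=value, ...) on one line, values as JSON. arm_command: Moves the arm, as the interface text tells. Its arguments: {"type":"object","properties":{"commands":{"type":"array"}},"required":["commands"]}

```bash
mkdir -p pics; cat > h.py <<'E'
import numpy as np, cv2
from scipy.spatial.transform import Rotation as R
from cell import readout, imaging, close_job
def cap(n):
    c=imaging.capture(n); c['R']=R.from_euler('xyz',c['orientation'],degrees=True).as_matrix(); return c
def save(c,fn,box=None,s=1):
    im=c['pixels'][:,:,::-1]
    if box: im=im[box[1]:box[3],box[0]:box[2]]
    cv2.imwrite('pics/'+fn,cv2.resize(im,None,fx=s,fy=s,interpolation=cv2.INTER_CUBIC))
def K(c): return np.array([[c['fx'],0,c['cx']],[0,c['fy'],c['cy']],[0,0,1.]]),np.array([c['k1'],0,0,0,0.])
def w(c,u,v,z):
    k,d=K(c); p=cv2.undistortPoints(np.array([[[u,v]]],float),k,d,None,None)[0,0]
    r=c['R']@np.array([p[0],-p[1],-1]); t=(z-c['xyz'][2])/r[2]; return np.round(np.array(c['xyz'])+t*r,4)
def px(c,P):
    q=(np.atleast_2d(P)-c['xyz'])@c['R']; q=q*[1,-1,-1]; k,d=K(c)
    return cv2.projectPoints(q,np.zeros(3),np.zeros(3),k,d)[0][:,0]
def st():
    s=readout.state(); print(s['time_s'],np.round(s['tcp_pos'],4),np.round(s['tcp_rot'],2),np.round(s['ft_force'],1),round(s['width'],4),s['grasp_force'])
E
python3 - <<'E'
from h import *
for n in('scene','top'):
    c=cap(n); save(c,n+'1.png',s=1.42); print(n,c['xyz'],c['orientation'],c['fx'],c['k1'])
st()
E
```

```text
scene [ 1.75155152 -0.32072342  0.92770523] [56.98112223 -0.40833885 73.01758644] 485.96411752561505 0.02820395753520023
top [0.33403134 0.05436725 1.36463486] [ 10.28654704   0.4706977  -89.16248938] 524.5330405967895 -0.18588196864420473
0.1 [0.1851 0.5967 0.2557] [-1.7994e+02  1.0000e-02  1.6276e+02] [ 0.6 -0.3 -0.3] 0.0853 0.0
```

View pics/scene1.png

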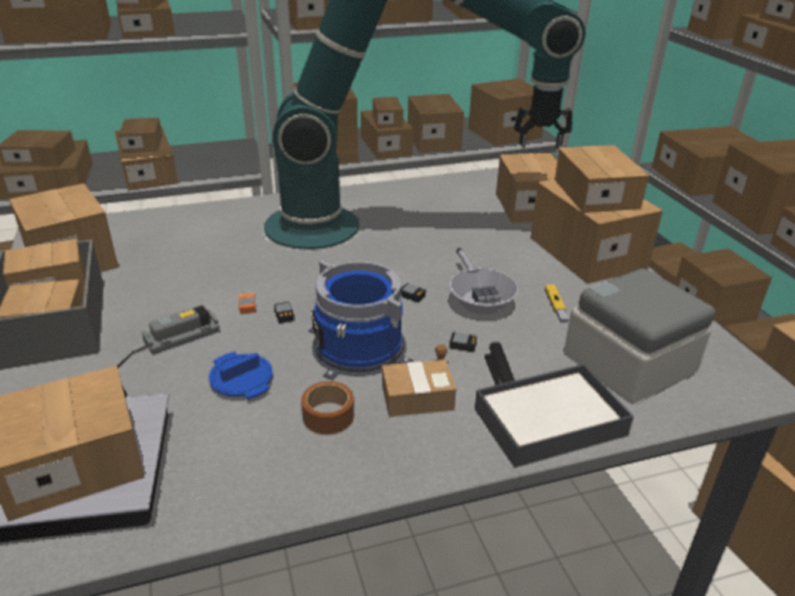

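View pics/top1.png

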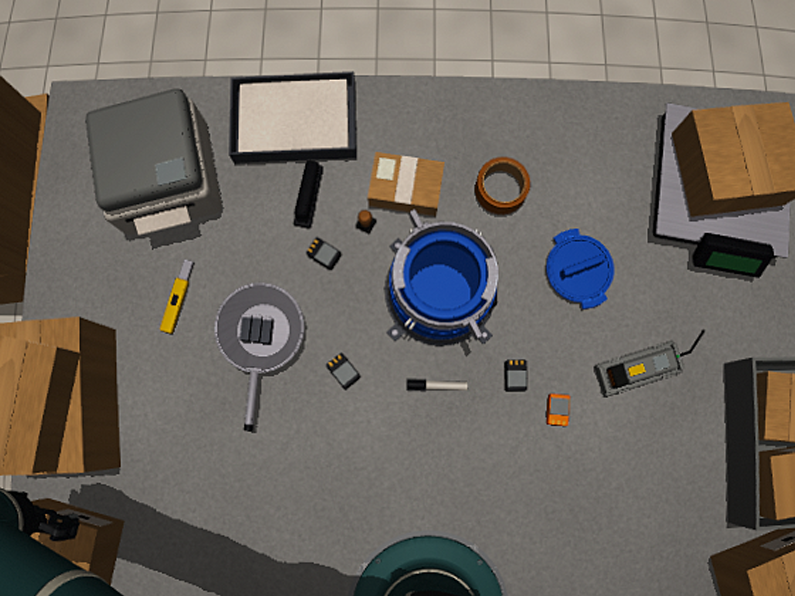

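```bash
python3 - <<'E'
from h import *
c=cap('top'); save(c,'topz.png',(140,145,500,310),2.2)
save(c,'topL.png',(262,140,362,255),5)
c=cap('scene'); save(c,'sc2.png',(100,160,330,310),3.4)
E
```

```text
(no output)
```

View pics/topz.png

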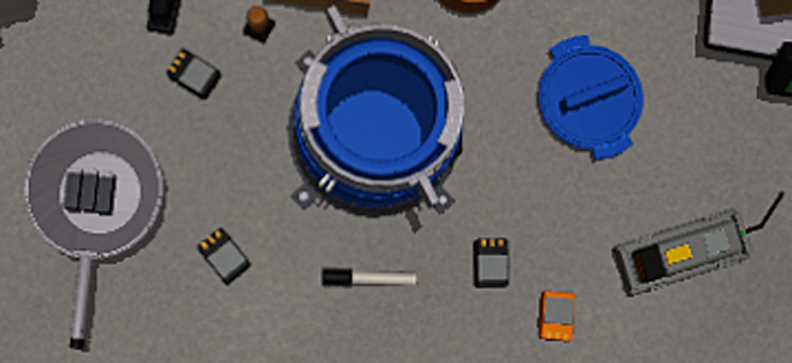

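View pics/topL.png

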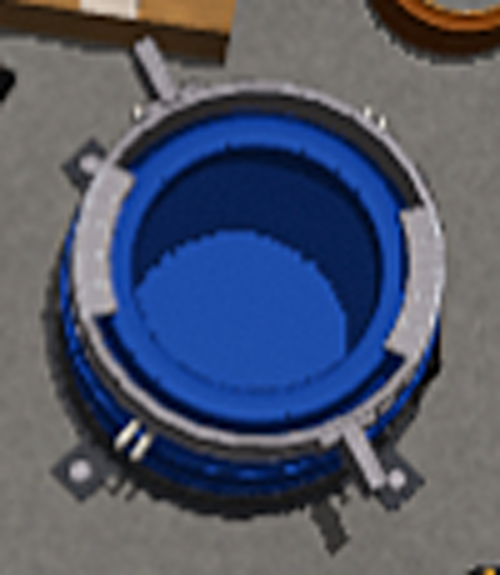

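View pics/sc2.png

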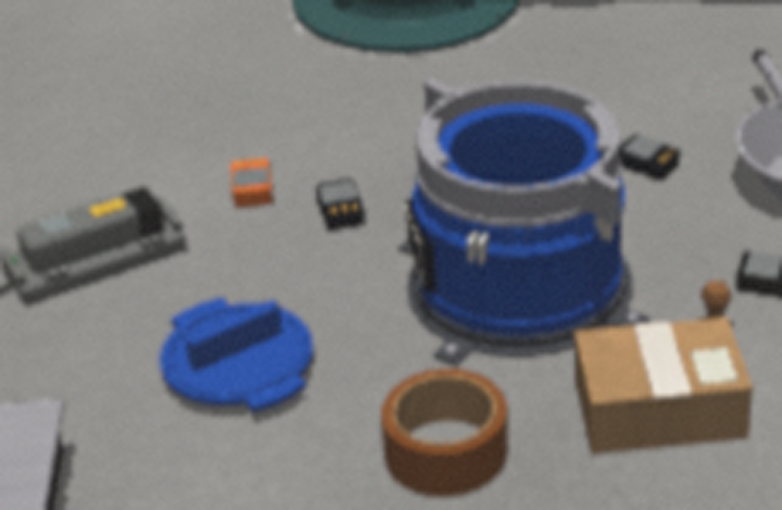

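```bash
python3 - <<'E'
from h import *
c=cap('top')
z=lambda x,y,h: w(c,140+(x+.5)/2.2-.5,145+(y+.5)/2.2-.5,h)
L=lambda x,y,h: w(c,262+(x+.5)/5-.5,140+(y+.5)/5-.5,h)
ang=lambda a,b: round(float(np.degrees(np.arctan2((b-a)[1],(b-a)[0]))),1)
print('mouth',L(257,271,.15),'collar',L(260,266,.165), L(75,266,.165),L(445,266,.165),L(260,82,.165),L(260,450,.165))
a,b=L(123,242,.165),L(396,281,.165); print('tabs',a,b,(a+b)/2,'dir -y',ang(a,b))
for q in[(363,456),(157,70)]:print('lug',L(*q,.168))
print('ribs',L(133,438,.112))
print('pan',z(25,190,.05),z(163,190,.05),z(94,120,.05),z(94,262,.05),z(94,190,.05),'handle',z(87,262,.05),z(77,345,.046))
e1,e2=z(573,45,.019),z(612,152,.019);print('ears',e1,e2,(e1+e2)/2,ang(e1,e2));r1,r2=z(562,105,.051),z(632,85,.051);print('rib',r1,r2,(r1+r2)/2,ang(r1,r2),np.linalg.norm(r1-r2))
s1,s2=z(640,264,.054),z(745,238,.054);print('scan',s1,s2,(s1+s2)/2,ang(s2,s1),np.linalg.norm(s1-s2))
for n,p in dict(A=[(172,62),(215,86)],B=[(209,238),(238,275)],C=[(491,236),(491,287)]).items():
    p1,p2=z(*p[0],.022),z(*p[1],.022);print(n,(p1+p2)/2,ang(p1,p2),np.linalg.norm(p1-p2))
im=c['pixels'][:,:,:]
save(c,'b.png',(150,195,240,310),5); save(c,'s.png',(380,160,490,285),5)
x=np.hstack([cv2.imread('pics/b.png')[:575], cv2.imread('pics/s.png')[:575,:345]]); cv2.imwrite('pics/bs.png',x)
cv2.imwrite('pics/s2.png',cv2.imread('pics/s.png'))
E
```

```text
mouth [ 0.5798 -0.0152  0.15  ] collar [ 0.5792 -0.0157  0.165 ] [0.578  0.0706 0.165 ] [ 0.5804 -0.1025  0.165 ] [ 0.6681 -0.0157  0.165 ] [ 0.4926 -0.016   0.165 ]
tabs [0.5898 0.0484 0.165 ] [ 0.5729 -0.0794  0.165 ] [ 0.58135 -0.0155   0.165  ] dir -y -97.5
lug [ 0.49   -0.0633  0.168 ]
lug [0.6725 0.0332 0.168 ]
ribs [0.5046 0.0421 0.112 ]
pan [0.4977 0.3918 0.05  ] [0.5004 0.2298 0.05  ] [0.5815 0.314  0.05  ] [0.4159 0.3068 0.05  ] [0.4991 0.3103 0.05  ] handle [0.4158 0.3149 0.05  ] [0.3209 0.3238 0.046 ]
ears [ 0.6875 -0.256   0.019 ] [ 0.5566 -0.2996  0.019 ] [ 0.62205 -0.2778   0.019  ] -161.6
rib [ 0.6063 -0.2332  0.051 ] [ 0.6317 -0.3183  0.051 ] [ 0.619   -0.27575  0.051  ] -73.4 0.08880974045677653
scan [ 0.4207 -0.32    0.054 ] [ 0.4508 -0.4479  0.054 ] [ 0.43575 -0.38395  0.054  ] 103.2 0.13139413989976875
A [0.64435 0.20205 0.022  ] -118.7 0.060104076400856556
B [0.4271  0.16025 0.022  ] -140.7 0.0550705910627442
C [ 0.42505 -0.1515   0.022  ] 179.6 0.05950134452262402
```

View pics/s2.png

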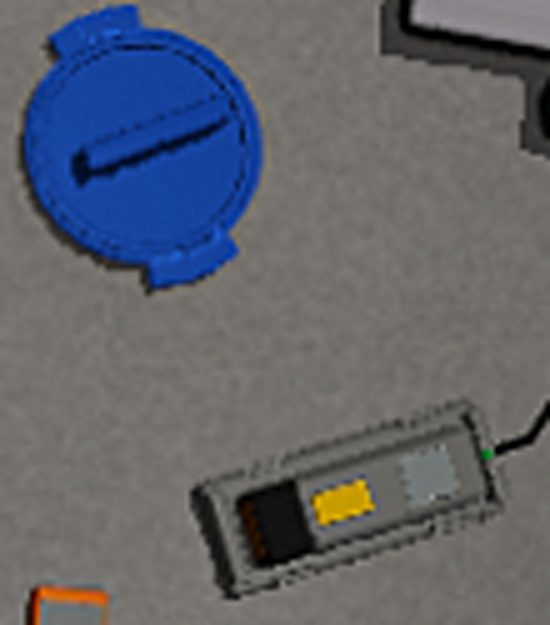

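View pics/b.png

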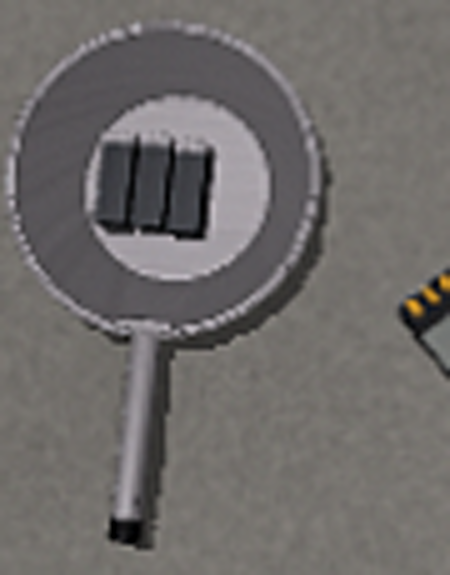

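The top and scene pictures show these items, in the 795-wide top picture:
- **Black packs:** three, at (324,252), (343,371) and (516,375).
- **Orange look-alike:** (558,409), to be left alone.
- **Pan:** bowl at (260,329), with three nine-volts in it; the handle points toward the robot.
- **Drum:** (443,280), with its label on the right-hand side.
- **Lid:** (580,269).
- **Scanner:** (640,368), with its dark nose and amber window toward the drum. It could be confused only with the black terminal at (733,255).

The sizes match the text: mouth about 118 mm, rib 89 mm, lug at 215°.

I'll reach for the pan handle first.

>>> arm_command(commands=[{"x": -0.238, "y": -0.214, "z": 0.1, "twist": -13, "gripper": 0.6}, {"x": -0.238, "y": -0.214, "z": 0.1, "twist": -13, "gripper": 0.6}, {"x": -0.238, "y": -0.214, "z": 0.1, "twist": -13, "gripper": 0.6}, {"x": -0.238, "y": -0.214, "z": 0.1, "twist": -13, "gripper": 0.6}, {"x": -0.238, "y": -0.214, "z": 0.1, "twist": -13, "gripper": 0.6}, {"x": -0.238, "y": -0.214, "z": 0.1, "twist": -13, "gripper": 0.6}, {"x": -0.238, "y": -0.214, "z": 0.1, "twist": -13, "gripper": 0.6}, {"x": -0.238, "y": -0.214, "z": 0.1, "twist": -13, "gripper": 0.6}, {"x": -0.238, "y": -0.214, "z": 0.1, "twist": -13, "gripper": 0.6}, {"x": -0.238, "y": -0.214, "z": 0.1, "twist": -13, "gripper": 0.6}])

```text
time_s: 1.25
tcp_pos: [0.3488, 0.3229, 0.1566]
tcp_rot: [180.0, 0.0, 175.8]
ft_force: [0.5, -0.0, 0.8]
width: 0.051
grasp_force: 0.0
```

```bash
cat >> h.py <<'E'
def go(X,Y,Z,yaw=None):
    s=readout.state(); p=np.array(s['tcp_pos']); M=R.from_euler('xyz',s['tcp_rot'],degrees=True).as_matrix(); y0=s['tcp_rot'][2]
    d=M.T@(np.array([X,Y,Z])-p); t=0 if yaw is None else -((yaw-y0+180)%360-180)
    print('go',np.round(d,4),'tw',round(t,1),'(alt',round((t+360)%360-180,1),')')
E
python3 - <<'E'
from h import *
st(); go(.3494,.3218,.048,175.7)
E
```

```text
1.25 [0.3488 0.3229 0.1566] [1.7997e+02 1.0000e-02 1.7583e+02] [ 0.5 -0.   0.8] 0.051 0.0
go [-0.0007 -0.0011  0.1086] tw 0.1 (alt -179.9 )
```

Arrived as intended. Next: down, close, then lift slowly and see how the pan sits.

>>> arm_command(commands=[{"z": 0.04, "gripper": 0.6}, {"z": 0.08, "gripper": 0.6}, {"z": 0.108, "gripper": 0.6}, {"z": 0.108, "gripper": 0.6}, {"z": 0.108, "gripper": 0.0}, {"z": 0.108, "gripper": 0.0}, {"z": 0.108, "gripper": 0.0}, {"z": 0.108, "gripper": 0.0}, {"z": 0.108, "gripper": 0.0}, {"z": 0.108, "gripper": 0.0}])

```text
validation failed for argument at $.co...
```

>>> arm_command(commands=[{"z": -0.01, "gripper": 0}, {"z": -0.02, "gripper": 0}, {"z": -0.03, "gripper": 0}, {"z": -0.04, "gripper": 0}, {"z": -0.05, "gripper": 0}, {"z": -0.06, "gripper": 0}, {"z": -0.07, "gripper": 0}, {"z": -0.08, "gripper": 0}, {"z": -0.08, "gripper": 0}, {"z": -0.08, "gripper": 0}])

```text
validation failed for argument at $.co...
```

```bash
python3 - <<'E'
from h import *
print(readout.state()['ft_torque'])
c=cap('scene'); save(c,'p1.png',(290,120,460,260),3)
c=cap('top'); save(c,'p1t.png',(130,180,240,310),3)
a=cv2.imread('pics/p1.png');b=cv2.imread('pics/p1t.png');h=max(a.shape[0],b.shape[0]);o=np.zeros((h,a.shape[1]+b.shape[1],3),np.uint8);o[:a.shape[0],:a.shape[1]]=a;o[:b.shape[0],a.shape[1]:]=b[:h]
cv2.imwrite('pics/p1.png',o[:,:800])
E
```

```text
[-0.02864472 -0.01828047  0.00017233]
```

View pics/p1.png

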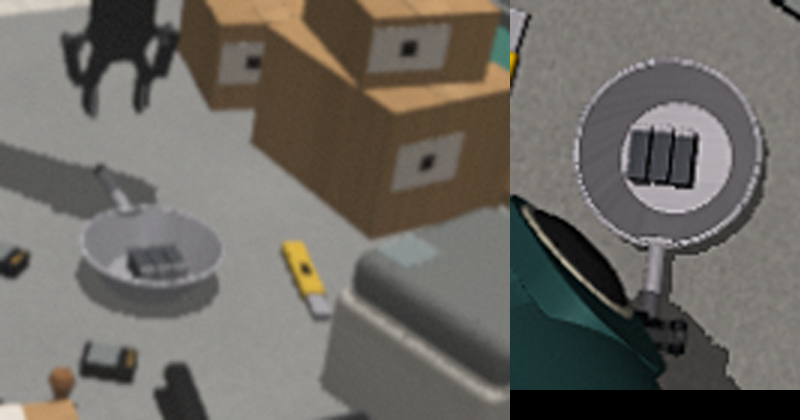

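Both calls were refused because every key has to be given, so nothing moved and the pan is still on the bench. Repeating with full rows.

>>> arm_command(commands=[{"x": 0, "y": 0, "z": 0.04, "twist": 0, "gripper": 0.6}, {"x": 0, "y": 0, "z": 0.08, "twist": 0, "gripper": 0.6}, {"x": 0, "y": 0, "z": 0.108, "twist": 0, "gripper": 0.6}, {"x": 0, "y": 0, "z": 0.108, "twist": 0, "gripper": 0.6}, {"x": 0, "y": 0, "z": 0.108, "twist": 0, "gripper": 0}, {"x": 0, "y": 0, "z": 0.108, "twist": 0, "gripper": 0}, {"x": 0, "y": 0, "z": 0.108, "twist": 0, "gripper": 0}, {"x": 0, "y": 0, "z": 0.108, "twist": 0, "gripper": 0}, {"x": 0, "y": 0, "z": 0.108, "twist": 0, "gripper": 0}, {"x": 0, "y": 0, "z": 0.108, "twist": 0, "gripper": 0}])

```text
time_s: 2.35
tcp_pos: [0.3492, 0.3223, 0.0487]
tcp_rot: [180.0, 0.0, 175.8]
ft_force: [-1.4, 1.1, 3.0]
width: 0.014
grasp_force: 58.5
```

>>> arm_command(commands=[{"x": 0, "y": 0, "z": -0.01, "twist": 0, "gripper": 0}, {"x": 0, "y": 0, "z": -0.02, "twist": 0, "gripper": 0}, {"x": 0, "y": 0, "z": -0.03, "twist": 0, "gripper": 0}, {"x": 0, "y": 0, "z": -0.04, "twist": 0, "gripper": 0}, {"x": 0, "y": 0, "z": -0.05, "twist": 0, "gripper": 0}, {"x": 0, "y": 0, "z": -0.06, "twist": 0, "gripper": 0}, {"x": 0, "y": 0, "z": -0.07, "twist": 0, "gripper": 0}, {"x": 0, "y": 0, "z": -0.08, "twist": 0, "gripper": 0}, {"x": 0, "y": 0, "z": -0.08, "twist": 0, "gripper": 0}, {"x": 0, "y": 0, "z": -0.08, "twist": 0, "gripper": 0}])

```text
time_s: 3.35
tcp_pos: [0.3491, 0.322, 0.1283]
tcp_rot: [180.0, 0.0, 175.8]
ft_force: [-0.2, 0.1, -4.4]
width: 0.0142
grasp_force: 58.8
```

```bash
python3 - <<'E'
from h import *
print(readout.state()['ft_torque'])
c=cap('scene'); save(c,'p2.png',(290,120,460,260),3)
c=cap('top'); save(c,'p2t.png',(130,180,240,310),3)
a=cv2.imread('pics/p2.png');b=cv2.imread('pics/p2t.png');h=max(a.shape[0],b.shape[0]);o=np.zeros((h,a.shape[1]+b.shape[1],3),np.uint8);o[:a.shape[0],:a.shape[1]]=a;o[:b.shape[0],a.shape[1]:]=b[:h]
cv2.imwrite('pics/p2.png',o[:,:800])
E
```

```text
[0.01201092 0.45169518 0.04042532]
```

View pics/p2.png

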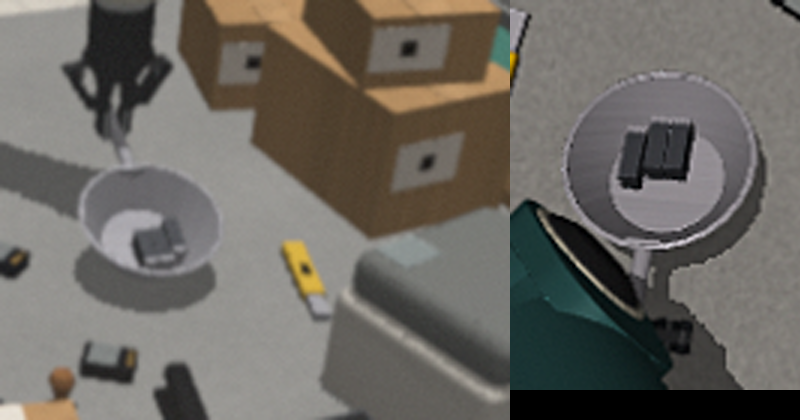

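The pan has lifted clear and sagged about 25° in the grip, with the batteries slid to the far wall. The handle therefore pivots between the pads, which I can use for tipping. Carrying it above the drum now.

>>> arm_command(commands=[{"x": 0, "y": 0, "z": -0.02, "twist": 0, "gripper": 0}, {"x": 0, "y": 0, "z": -0.05, "twist": 0, "gripper": 0}, {"x": -0.01, "y": -0.01, "z": -0.085, "twist": 4, "gripper": 0}, {"x": -0.025, "y": -0.025, "z": -0.12, "twist": 9, "gripper": 0}, {"x": -0.04, "y": -0.04, "z": -0.155, "twist": 15, "gripper": 0}, {"x": -0.06, "y": -0.06, "z": -0.185, "twist": 21, "gripper": 0}, {"x": -0.08, "y": -0.075, "z": -0.21, "twist": 27, "gripper": 0}, {"x": -0.1, "y": -0.095, "z": -0.225, "twist": 33, "gripper": 0}, {"x": -0.115, "y": -0.11, "z": -0.23, "twist": 39, "gripper": 0}, {"x": -0.12, "y": -0.115, "z": -0.23, "twist": 42, "gripper": 0}])

```text
time_s: 4.45
tcp_pos: [0.4617, 0.1965, 0.3587]
tcp_rot: [180.0, 0.1, 133.4]
ft_force: [-1.4, 0.8, -3.4]
width: 0.0143
grasp_force: 59.1
```

>>> arm_command(commands=[{"x": -0.015, "y": 0, "z": 0, "twist": 4, "gripper": 0}, {"x": -0.035, "y": 0, "z": 0, "twist": 9, "gripper": 0}, {"x": -0.06, "y": 0, "z": 0, "twist": 15, "gripper": 0}, {"x": -0.085, "y": 0, "z": 0, "twist": 21, "gripper": 0}, {"x": -0.11, "y": 0, "z": 0, "twist": 27, "gripper": 0}, {"x": -0.135, "y": 0, "z": 0, "twist": 33, "gripper": 0}, {"x": -0.155, "y": 0, "z": 0, "twist": 38, "gripper": 0}, {"x": -0.17, "y": 0, "z": 0, "twist": 42, "gripper": 0}, {"x": -0.176, "y": -0.002, "z": 0, "twist": 44, "gripper": 0}, {"x": -0.176, "y": -0.002, "z": 0, "twist": 44, "gripper": 0}])

```text
time_s: 5.45
tcp_pos: [0.5805, 0.0694, 0.3577]
tcp_rot: [-180.0, 0.0, 89.7]
ft_force: [-1.4, -0.7, -2.6]
width: 0.0136
grasp_force: 59.1
```

```bash
python3 - <<'E'
from h import *
st(); print(readout.state()['ft_torque'])
c=cap('scene'); save(c,'p3.png',(200,60,400,270),2.7)
E
```

```text
5.45 [0.5805 0.0694 0.3577] [-1.7995e+02  4.0000e-02  8.9710e+01] [-1.4 -0.7 -2.6] 0.0136 59.14106011390686
[ 0.40025664 -0.03356693  0.04329129]
```

View pics/p3.png

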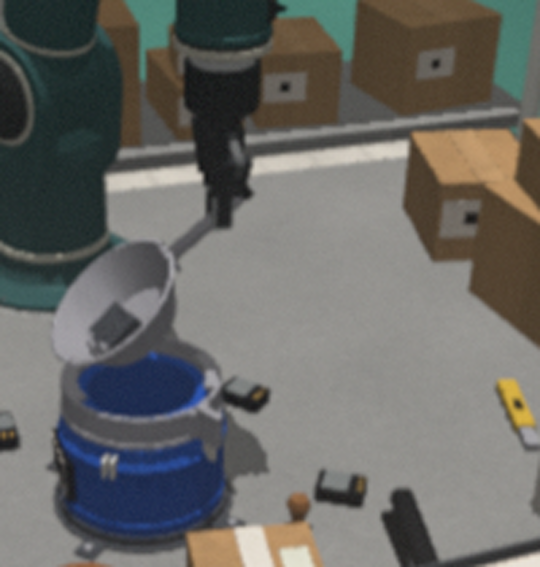

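```bash
python3 - <<'E'
from h import *
c=cap('scene')
for T in(35,40,45,50,55):
    t=np.radians(T); f=np.linspace(0,2*np.pi,73)
    a=150+80*np.cos(f); b=8+0*f; lat=80*np.sin(f)
    fw=a*np.cos(t)+b*np.sin(t); up=-a*np.sin(t)+b*np.cos(t)
    P=np.c_[.5805+lat/1e3,.0694-fw/1e3,.3517+up/1e3]
    q=(px(c,P)-[200,60])*2.7
    print(T,'min',q.min(0).round(),'max',q.max(0).round(),'lip',q[0].round(),'near',q[36].round(), 'lipw',P[0].round(3))
E
```

```text
35 min [ 36. 234.] max [162. 353.] lip [ 38. 339.] near [159. 244.] lipw [ 0.58  -0.124  0.226]
40 min [ 48. 239.] max [165. 364.] lip [ 50. 351.] near [161. 248.] lipw [ 0.58  -0.112  0.21 ]
45 min [ 60. 243.] max [169. 374.] lip [ 63. 361.] near [165. 252.] lipw [ 0.58  -0.099  0.195]
50 min [ 73. 247.] max [173. 383.] lip [ 76. 370.] near [169. 256.] lipw [ 0.58  -0.085  0.181]
55 min [ 87. 250.] max [178. 390.] lip [ 91. 378.] near [173. 259.] lipw [ 0.58  -0.069  0.168]
```

Tilt is about 42°, and the nearest battery still lies in the pan. Next I'll dip the lip inside the mouth, so I can press it against the far neck wall.

>>> arm_command(commands=[{"x": 0.01, "y": 0, "z": 0, "twist": 0, "gripper": 0}, {"x": 0.03, "y": 0, "z": 0, "twist": 0, "gripper": 0}, {"x": 0.045, "y": 0, "z": 0, "twist": 0, "gripper": 0}, {"x": 0.054, "y": 0, "z": 0.005, "twist": 0, "gripper": 0}, {"x": 0.054, "y": 0, "z": 0.015, "twist": 0, "gripper": 0}, {"x": 0.054, "y": 0, "z": 0.03, "twist": 0, "gripper": 0}, {"x": 0.054, "y": 0, "z": 0.045, "twist": 0, "gripper": 0}, {"x": 0.054, "y": 0, "z": 0.053, "twist": 0, "gripper": 0}, {"x": 0.054, "y": 0, "z": 0.058, "twist": 0, "gripper": 0}, {"x": 0.054, "y": 0, "z": 0.058, "twist": 0, "gripper": 0}])

```text
time_s: 6.55
tcp_pos: [0.5806, 0.1237, 0.2998]
tcp_rot: [-180.0, 0.0, 89.7]
ft_force: [0.3, -1.3, -3.2]
width: 0.0139
grasp_force: 59.2
```

```bash
python3 - <<'E'
from h import *
st(); print(readout.state()['ft_torque'])
c=cap('scene'); save(c,'p4.png',(200,60,400,270),2.7)
E
```

```text
6.55 [0.5806 0.1237 0.2998] [-1.7996e+02  3.0000e-02  8.9750e+01] [ 0.3 -1.3 -3.2] 0.0139 59.17057156562805
[0.26777166 0.00159115 0.00715048]
```

View pics/p4.png

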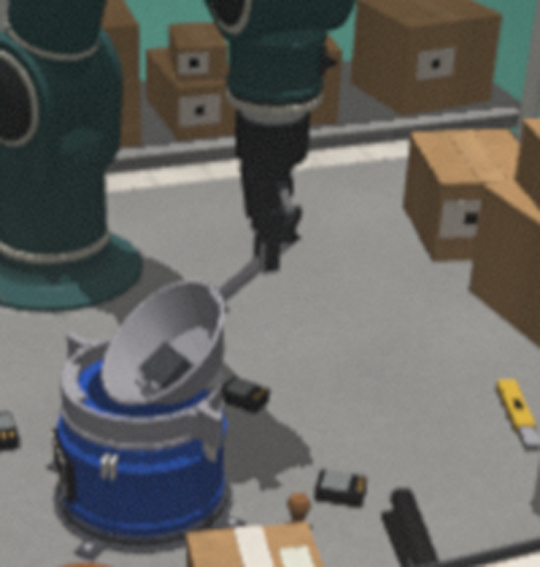

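>>> arm_command(commands=[{"x": -0.01, "y": 0, "z": 0, "twist": 0, "gripper": 0}, {"x": -0.02, "y": 0, "z": -0.001, "twist": 0, "gripper": 0}, {"x": -0.027, "y": 0, "z": -0.007, "twist": 0, "gripper": 0}, {"x": -0.035, "y": 0, "z": -0.015, "twist": 0, "gripper": 0}, {"x": -0.043, "y": 0, "z": -0.023, "twist": 0, "gripper": 0}, {"x": -0.051, "y": 0, "z": -0.03, "twist": 0, "gripper": 0}, {"x": -0.059, "y": 0, "z": -0.036, "twist": 0, "gripper": 0}, {"x": -0.067, "y": 0, "z": -0.042, "twist": 0, "gripper": 0}, {"x": -0.075, "y": 0, "z": -0.047, "twist": 0, "gripper": 0}, {"x": -0.075, "y": 0, "z": -0.047, "twist": 0, "gripper": 0}])

```text
time_s: 7.6
tcp_pos: [0.5807, 0.0478, 0.3482]
tcp_rot: [179.9, -0.0, 89.7]
ft_force: [0.7, 3.0, -2.5]
width: 0.0142
grasp_force: 58.8
```

```bash
python3 - <<'E'
from h import *
st(); print(readout.state()['ft_torque'])
c=cap('scene'); save(c,'p5.png',(200,60,400,270),2.7)
c=cap('top'); save(c,'p5t.png',(250,120,380,260),3)
a=cv2.imread('pics/p5.png');b=cv2.imread('pics/p5t.png');o=np.zeros((567,800,3),np.uint8);o[:567,:450]=a[:567,:450];o[:420,450:]=b[:420,:350]
cv2.imwrite('pics/p5.png',o)
E
```

```text
7.6 [0.5807 0.0478 0.3482] [ 1.7994e+02 -1.0000e-02  8.9680e+01] [ 0.7  3.  -2.5] 0.0142 58.825172781944275
[ 0.99829693 -0.22855558  0.01550691]
```

View pics/p5.png

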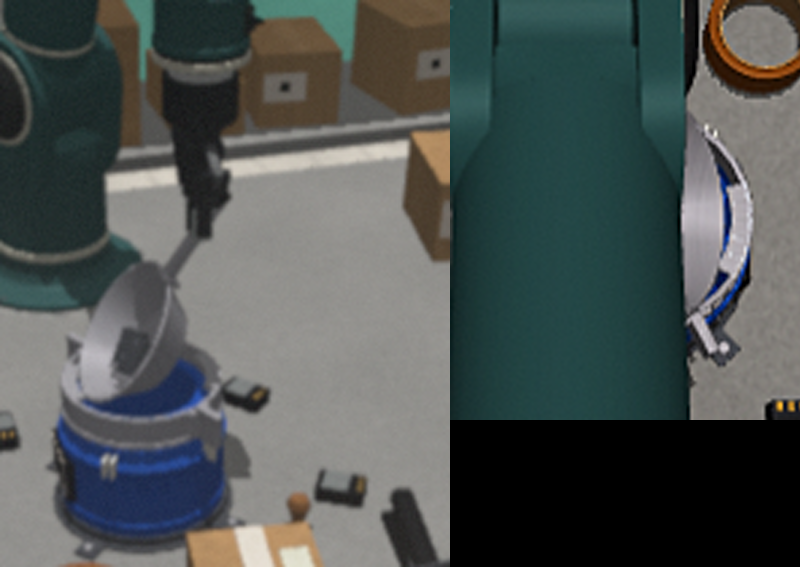

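>>> arm_command(commands=[{"x": -0.008, "y": 0, "z": -0.005, "twist": 0, "gripper": 0}, {"x": -0.016, "y": 0, "z": -0.009, "twist": 0, "gripper": 0}, {"x": -0.024, "y": 0, "z": -0.013, "twist": 0, "gripper": 0}, {"x": -0.032, "y": 0, "z": -0.016, "twist": 0, "gripper": 0}, {"x": -0.04, "y": 0, "z": -0.019, "twist": 0, "gripper": 0}, {"x": -0.048, "y": 0, "z": -0.022, "twist": 0, "gripper": 0}, {"x": -0.056, "y": 0, "z": -0.025, "twist": 0, "gripper": 0}, {"x": -0.06, "y": 0, "z": -0.026, "twist": 0, "gripper": 0}, {"x": -0.06, "y": 0, "z": -0.026, "twist": 0, "gripper": 0}, {"x": -0.055, "y": 0, "z": -0.028, "twist": 0, "gripper": 0}])

```text
time_s: 8.7
tcp_pos: [0.5801, -0.0064, 0.3751]
tcp_rot: [-180.0, 0.0, 89.7]
ft_force: [-0.5, 0.3, -1.9]
width: 0.0143
grasp_force: 58.4
```

>>> arm_command(commands=[{"x": 0.004, "y": 0, "z": -0.003, "twist": 0, "gripper": 0}, {"x": 0.01, "y": 0, "z": -0.006, "twist": 0, "gripper": 0}, {"x": 0.018, "y": 0, "z": -0.008, "twist": 0, "gripper": 0}, {"x": 0.03, "y": 0, "z": -0.01, "twist": 0, "gripper": 0}, {"x": 0.03, "y": 0, "z": -0.01, "twist": 0, "gripper": 0}, {"x": 0.03, "y": 0, "z": -0.01, "twist": 0, "gripper": 0}, {"x": 0.03, "y": 0, "z": -0.01, "twist": 0, "gripper": 0}, {"x": 0.03, "y": 0, "z": -0.01, "twist": 0, "gripper": 0}, {"x": 0.03, "y": 0, "z": -0.01, "twist": 0, "gripper": 0}, {"x": 0.03, "y": 0, "z": -0.01, "twist": 0, "gripper": 0}])

```text
time_s: 9.7
tcp_pos: [0.5804, 0.0238, 0.3853]
tcp_rot: [180.0, 0.0, 89.7]
ft_force: [-0.0, 0.8, -2.2]
width: 0.0141
grasp_force: 58.8
```

```bash
python3 - <<'E'
from h import *
st(); print(readout.state()['ft_torque'])
c=cap('scene'); save(c,'p6.png',(200,60,400,270),2.7)
E
```

```text
9.7 [0.5804 0.0238 0.3853] [1.800e+02 1.000e-02 8.975e+01] [-0.   0.8 -2.2] 0.0141 58.834142088890076
[ 0.07704229 -0.02833192 -0.02041831]
```

View pics/p6.png

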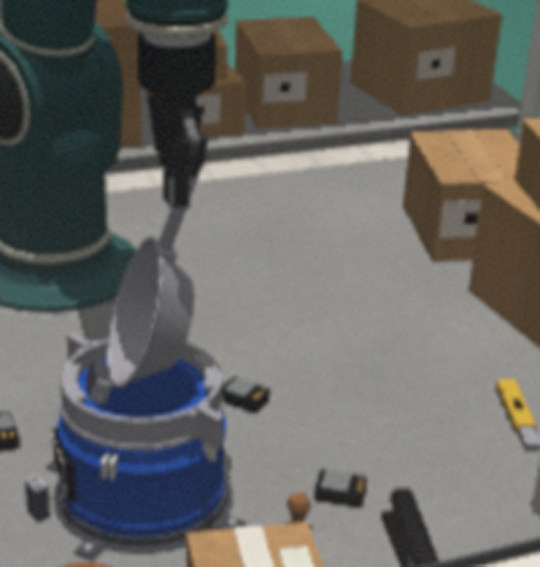

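One nine-volt fell outside, standing on the bench beside the drum at crop (37,497). One seems to lie on the rim at (98,387). I'll pick these up later. First I'll fit the tilt, so I can stand the pan back up.

```bash
python3 - <<'E'
from h import *
c=cap('scene')
for T in(70,75,80,85):
    t=np.radians(T); f=np.linspace(0,2*np.pi,73)
    a=150+80*np.cos(f); b=8+0*f; lat=80*np.sin(f)
    fw=a*np.cos(t)+b*np.sin(t); up=-a*np.sin(t)+b*np.cos(t)
    P=np.c_[.5805+lat/1e3,.0238-fw/1e3,.3793+up/1e3]
    q=(px(c,P)-[200,60])*2.7
    print(T,'min',q.min(0).round(),'max',q.max(0).round(),'lip',q[0].round(),'near',q[36].round(), 'lipw',P[0].round(3))
go(.547,.307,.385,175.7)
E
```

```text
70 min [ 91. 240.] max [152. 390.] lip [ 97. 379.] near [144. 247.] lipw [ 0.58  -0.062  0.166]
75 min [107. 241.] max [159. 392.] lip [114. 381.] near [150. 249.] lipw [ 0.58  -0.043  0.159]
80 min [121. 242.] max [167. 393.] lip [132. 383.] near [155. 250.] lipw [ 0.58  -0.024  0.154]
85 min [135. 243.] max [177. 393.] lip [149. 382.] near [161. 250.] lipw [ 0.58  -0.004  0.151]
go [ 0.2829 -0.0345  0.0003] tw -85.9 (alt 94.1 )
```

>>> arm_command(commands=[{"x": 0, "y": 0, "z": -0.01, "twist": 0, "gripper": 0}, {"x": 0, "y": 0, "z": -0.025, "twist": 0, "gripper": 0}, {"x": 0, "y": 0, "z": -0.04, "twist": 0, "gripper": 0}, {"x": 0.005, "y": 0, "z": -0.05, "twist": 0, "gripper": 0}, {"x": 0.015, "y": -0.002, "z": -0.05, "twist": 0, "gripper": 0}, {"x": 0.035, "y": -0.004, "z": -0.05, "twist": 0, "gripper": 0}, {"x": 0.06, "y": -0.007, "z": -0.05, "twist": 0, "gripper": 0}, {"x": 0.09, "y": -0.01, "z": -0.05, "twist": 0, "gripper": 0}, {"x": 0.12, "y": -0.015, "z": -0.05, "twist": 0, "gripper": 0}, {"x": 0.14, "y": -0.017, "z": -0.05, "twist": 0, "gripper": 0}])

```text
time_s: 10.8
tcp_pos: [0.5629, 0.1674, 0.4346]
tcp_rot: [-179.9, -0.0, 89.9]
ft_force: [0.1, -0.2, -2.7]
width: 0.0138
grasp_force: 58.5
```

>>> arm_command(commands=[{"x": 0.02, "y": -0.002, "z": 0, "twist": -5, "gripper": 0}, {"x": 0.04, "y": -0.005, "z": 0, "twist": -12, "gripper": 0}, {"x": 0.06, "y": -0.007, "z": 0, "twist": -20, "gripper": 0}, {"x": 0.08, "y": -0.01, "z": 0, "twist": -28, "gripper": 0}, {"x": 0.095, "y": -0.012, "z": 0, "twist": -36, "gripper": 0}, {"x": 0.11, "y": -0.014, "z": 0, "twist": -45, "gripper": 0}, {"x": 0.125, "y": -0.016, "z": 0, "twist": -54, "gripper": 0}, {"x": 0.135, "y": -0.017, "z": 0, "twist": -63, "gripper": 0}, {"x": 0.14, "y": -0.017, "z": 0, "twist": -71, "gripper": 0}, {"x": 0.143, "y": -0.017, "z": 0, "twist": -79, "gripper": 0}])

```text
time_s: 11.8
tcp_pos: [0.5467, 0.3087, 0.4344]
tcp_rot: [-180.0, -0.1, 169.2]
ft_force: [-0.1, 0.6, -1.2]
width: 0.0135
grasp_force: 58.8
```

>>> arm_command(commands=[{"x": 0, "y": 0, "z": 0.01, "twist": -5, "gripper": 0}, {"x": 0, "y": 0, "z": 0.03, "twist": -7, "gripper": 0}, {"x": 0, "y": 0, "z": 0.055, "twist": -7, "gripper": 0}, {"x": 0, "y": 0, "z": 0.08, "twist": -7, "gripper": 0}, {"x": 0, "y": 0, "z": 0.105, "twist": -7, "gripper": 0}, {"x": 0, "y": 0, "z": 0.13, "twist": -7, "gripper": 0}, {"x": 0, "y": 0, "z": 0.155, "twist": -7, "gripper": 0}, {"x": 0, "y": 0, "z": 0.175, "twist": -7, "gripper": 0}, {"x": 0, "y": 0, "z": 0.19, "twist": -7, "gripper": 0}, {"x": 0, "y": 0, "z": 0.197, "twist": -7, "gripper": 0}])

```text
time_s: 12.8
tcp_pos: [0.5467, 0.3074, 0.2366]
tcp_rot: [-179.9, -0.1, 175.8]
ft_force: [0.6, -0.1, -1.9]
width: 0.0134
grasp_force: 58.9
```

```bash
python3 - <<'E'
from h import *
st(); print(readout.state()['ft_torque']); go(.352,.3215,.048,175.7)
c=cap('scene')
p=np.array(readout.state()['tcp_pos'])
# diff of pan-free region in top vs first image to find the batteries
t=cap('top'); im=cv2.resize(t['pixels'][:,:,::-1],None,fx=1.42,fy=1.42,interpolation=cv2.INTER_CUBIC)
d=cv2.absdiff(im,cv2.imread('pics/top1.png')).max(2); m=(d>45).astype(np.uint8); n,l,s,cc=cv2.connectedComponentsWithStats(m)
for i in range(1,n):
    if s[i,4]>25: print(s[i],(cc[i]/1.42).round(1))
E
```

```text
12.8 [0.5467 0.3074 0.2366] [-1.7993e+02 -1.0000e-01  1.7577e+02] [ 0.6 -0.1 -1.9] 0.0134 58.913211822509766
[ 0.01057042 -0.00990432  0.05313045]
go [ 1.949e-01 -1.000e-04  1.890e-01] tw 0.1 (alt -179.9 )
[   68   177   331   419 49253] [171.6 299.4]
[ 128  203   66   32 1008] [114.2 154.7]
[260 265  24  16  77] [193.1 191.1]
[442 264  21  47 619] [318.1 203.4]
[500 278  17  23 204] [357.2 203.1]
[279 283  32  25 414] [209.3 206.4]
[293 311   7  26  66] [209.3 227.3]
[300 321   7  29  89] [213.8 237.2]
[   0  487   98  109 7719] [ 28.8 386.7]
[375 548  27  31 476] [272.8 396.4]
[430 570  16   5  31] [308.1 402.3]
[387 574  22  20  57] [279.9 409.7]
[354 576  24  20 254] [256.8 414.7]
[108 586  16  10  89] [ 80.  416.7]
[208 592  12   4  34] [149.6 418.1]
```

>>> arm_command(commands=[{"x": 0, "y": 0, "z": 0.01, "twist": 0, "gripper": 0}, {"x": 0.022, "y": 0, "z": 0.018, "twist": 0, "gripper": 0}, {"x": 0.042, "y": 0, "z": 0.027, "twist": 0, "gripper": 0}, {"x": 0.062, "y": 0, "z": 0.038, "twist": 0, "gripper": 0}, {"x": 0.078, "y": 0, "z": 0.045, "twist": 0, "gripper": 0}, {"x": 0.093, "y": 0, "z": 0.053, "twist": 0, "gripper": 0}, {"x": 0.107, "y": 0, "z": 0.061, "twist": 0, "gripper": 0}, {"x": 0.12, "y": 0, "z": 0.071, "twist": 0, "gripper": 0}, {"x": 0.134, "y": 0, "z": 0.083, "twist": 0, "gripper": 0}, {"x": 0.147, "y": 0, "z": 0.095, "twist": 0, "gripper": 0}])

```text
time_s: 13.9
tcp_pos: [0.401, 0.3188, 0.1439]
tcp_rot: [179.9, 0.1, 175.8]
ft_force: [1.2, -1.2, 0.5]
width: 0.0138
grasp_force: 60.5
```

>>> arm_command(commands=[{"x": 0.008, "y": 0, "z": 0.01, "twist": 0, "gripper": 0}, {"x": 0.015, "y": 0, "z": 0.019, "twist": 0, "gripper": 0}, {"x": 0.022, "y": 0, "z": 0.029, "twist": 0, "gripper": 0}, {"x": 0.028, "y": 0, "z": 0.039, "twist": 0, "gripper": 0}, {"x": 0.034, "y": 0, "z": 0.05, "twist": 0, "gripper": 0}, {"x": 0.038, "y": 0, "z": 0.06, "twist": 0, "gripper": 0}, {"x": 0.042, "y": 0, "z": 0.071, "twist": 0, "gripper": 0}, {"x": 0.045, "y": 0, "z": 0.081, "twist": 0, "gripper": 0}, {"x": 0.047, "y": 0, "z": 0.09, "twist": 0, "gripper": 0}, {"x": 0.048, "y": 0, "z": 0.095, "twist": 0, "gripper": 0}])

```text
time_s: 14.9
tcp_pos: [0.3527, 0.3215, 0.0474]
tcp_rot: [-180.0, -0.0, 175.7]
ft_force: [-1.3, 2.7, 4.7]
width: 0.0135
grasp_force: 61.1
```

```bash
python3 - <<'E'
from h import *
st(); print(readout.state()['ft_torque'])
E
```

```text
14.9 [0.3527 0.3215 0.0474] [-1.7996e+02 -3.0000e-02  1.7575e+02] [-1.3  2.7  4.7] 0.0135 61.101683378219604
[ 0.44546459 -0.07482177  0.1976762 ]
```

>>> arm_command(commands=[{"x": 0, "y": 0, "z": -0.001, "twist": 0, "gripper": 0.6}, {"x": 0, "y": 0, "z": -0.001, "twist": 0, "gripper": 0.6}, {"x": 0, "y": 0, "z": -0.001, "twist": 0, "gripper": 0.6}, {"x": 0, "y": 0, "z": -0.001, "twist": 0, "gripper": 0.6}, {"x": 0, "y": 0, "z": -0.03, "twist": 0, "gripper": 0.6}, {"x": 0, "y": 0, "z": -0.07, "twist": 0, "gripper": 0.6}, {"x": 0, "y": 0, "z": -0.12, "twist": 0, "gripper": 0.6}, {"x": 0, "y": 0, "z": -0.16, "twist": 0, "gripper": 0.6}, {"x": 0, "y": 0, "z": -0.16, "twist": 0, "gripper": 0.6}, {"x": 0, "y": 0, "z": -0.16, "twist": 0, "gripper": 0.6}])

```text
time_s: 15.9
tcp_pos: [0.3533, 0.3218, 0.2092]
tcp_rot: [179.9, 0.1, 175.7]
ft_force: [0.4, -0.4, -0.2]
width: 0.0509
grasp_force: 0.0
```

```bash
python3 - <<'E'
from h import *
st()
for n in('top','scene'):
    t=cap(n); im=cv2.resize(t['pixels'][:,:,::-1],None,fx=1.42,fy=1.42,interpolation=cv2.INTER_CUBIC)
    cv2.imwrite('pics/%s_now.png'%n,im)
    d=cv2.absdiff(im,cv2.imread('pics/%s1.png'%n)).max(2); m=(d>40).astype(np.uint8); k,l,s,cc=cv2.connectedComponentsWithStats(m)
    print(n)
    for i in range(1,k):
        if s[i,4]>25: print(s[i],(cc[i]/1.42).round(1))
# packs: dark pixels blobs in the top picture
t=cap('top'); g=t['pixels'].max(2); hs=cv2.cvtColor(t['pixels'],cv2.COLOR_RGB2HSV)
m=((g<75)).astype(np.uint8); k,l,s,cc=cv2.connectedComponentsWithStats(m)
for i in range(1,k):
    if 20<s[i,4]<900: print('dark',s[i],cc[i].round(1))
E
```

```text
15.9 [0.3533 0.3218 0.2092] [1.7990e+02 8.0000e-02 1.7573e+02] [ 0.4 -0.4 -0.2] 0.0509 0.0
top
[442 264  21  47 641] [318.2 203.3]
[500 278  17  23 209] [357.  203.3]
[226 282  22  19  74] [166.8 203.9]
[273 286  22  17  39] [199.9 205.6]
[242 301  48  23 173] [188.8 216.6]
[239 315  46  41 986] [180.8 234.1]
[   68   339   311   257 36514] [154.9 337.5]
[217 339  87  40 504] [185.6 256.1]
[   0  487  100  109 7799] [ 28.9 386.9]
[414 570  13   4  29] [295.7 402.4]
[101 582  23  14 103] [ 79.1 416. ]
[436 588   6   8  30] [308.8 416.3]
scene
[ 291    0   46   45 1085] [218.5  13.5]
[344   0  43  32 961] [255.6  10.9]
[ 384    0  126  135 6713] [321.6  47.1]
[ 462    0  124  148 6292] [379.2  38.6]
[ 335   33   35   71 1210] [246.2  45.2]
[286  43  34  65 893] [209.1  48.9]
[312  44  21   7  91] [226.1  33.3]
[286  98  11   7  26] [204.7  71.2]
[264 109  14  71 376] [190.6 102. ]
[327 110  19  57 344] [239.7  95.2]
[277 112  17   6  51] [200.8  80.6]
[299 114  32  37 157] [225.   89.3]
[298 117  17  44 154] [217.5  97.1]
[278 118  15  33 107] [199.  93.]
[ 441  140   58   68 2021] [33
[... 602 characters left out ...]
.5]
dark [395 184  30  13  49] [406.1 190.8]
dark [312 186  15  21 164] [318.7 195.7]
dark [384 187  27  32  66] [395.6 206.5]
dark [120 199  13  37  54] [126.3 218.3]
dark [352 199  11  13  58] [355.4 205.6]
dark [282 203  61  24 140] [310.6 218.2]
dark [316 202   9  15  35] [320.7 209.8]
dark [120 208   6   7  26] [122.5 211. ]
dark [273 231  10   9  25] [277.1 235.1]
dark [479 232  17  19  53] [488.  242.2]
dark [472 242   8  19  34] [475.8 251.9]
dark [230 249  24  26 152] [241.3 260.8]
dark [355 253  16  23 189] [361.4 263.9]
dark [427 255  47  19 255] [438.1 264.7]
dark [418 256  10  24  83] [422.3 267.5]
dark [286 267  29   9 130] [294.4 271.1]
dark [384 278   3  16  24] [385.1 286. ]
```

```bash
python3 - <<'E'
from h import *
t=cap('top'); s=cap('scene')
a=cv2.imread('pics/top1.png'); b=cv2.imread('pics/top_now.png')
m=(cv2.absdiff(a,b).max(2)>40)[270:310,490:525]; ys,xs=np.nonzero(m)
P=np.c_[xs+490,ys+270].astype(np.float32); print('rect top',cv2.minAreaRect(P))
for z in(.02,.048): print(w(t,357,203.3,z))
# front-bottom in scene
for u,v in[(213.6,253),(209,250),(218,250)]: print(w(s,u,v,0))
print('top face scene',w(s,213.6,241.5,.048),w(s,213.6,246,.024))
ctr=np.array([.58,-.0155])
g=cv2.resize(t['pixels'][190:218,344:372],None,fx=10,fy=10,interpolation=cv2.INTER_CUBIC)
h=cv2.resize(s['pixels'][232:260,200:228],None,fx=10,fy=10,interpolation=cv2.INTER_CUBIC)
cv2.imwrite('pics/bat.png',np.hstack([g,h])[:,:,::-1])
E
```

```text
rect top ((507.32757568359375, 289.0689697265625), (18.569534301757812, 15.412713050842285), 68.19859313964844)
[ 0.5824 -0.138   0.02  ]
[ 0.5772 -0.134   0.048 ]
[ 0.596  -0.1411  0.    ]
[ 0.5776 -0.1517  0.    ]
[ 0.5854 -0.1253  0.    ]
top face scene [ 0.6022 -0.1396  0.048 ] [ 0.5928 -0.1391  0.024 ]
```

View pics/bat.png

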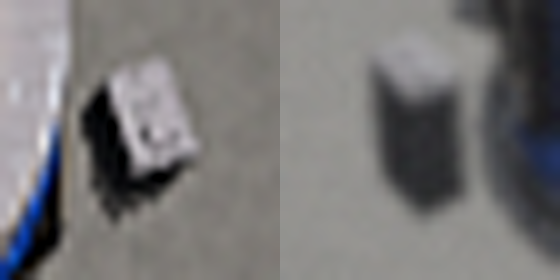

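The picture shows the battery standing on end: its top face is at crop (152,113) in the top view, and it is clear of the label.

```bash
python3 - <<'E'
from h import *
t=cap('top'); s=cap('scene')
p=w(t,358.7,200.8,.048); q=w(s,213,238.2,.048); print(p,q,np.linalg.norm(p[:2]-[.58,-.0155]))
a,b=w(t,344+13.4-.45,190+6.6-.45,.048),w(t,344+17-.45,190+16-.45,.048); print(np.degrees(np.arctan2(*(a-b)[[1,0]])),np.linalg.norm(a-b))
go(.427,.160,.17,None)
E
```

```text
[ 0.5838 -0.1384  0.048 ] [ 0.5857 -0.1381  0.048 ] 0.12295873291474664
20.115516473235704 0.025878562556679984
go [-0.0859 -0.1554  0.0377] tw 0 (alt -180 )
```

>>> arm_command(commands=[{"x": -0.086, "y": -0.155, "z": 0.079, "twist": -43, "gripper": 0.75}, {"x": -0.086, "y": -0.155, "z": 0.079, "twist": -43, "gripper": 0.75}, {"x": -0.086, "y": -0.155, "z": 0.079, "twist": -43, "gripper": 0.75}, {"x": -0.086, "y": -0.155, "z": 0.079, "twist": -43, "gripper": 0.75}, {"x": -0.086, "y": -0.155, "z": 0.079, "twist": -43, "gripper": 0.75}, {"x": -0.086, "y": -0.155, "z": 0.079, "twist": -43, "gripper": 0.75}, {"x": -0.086, "y": -0.155, "z": 0.079, "twist": -43, "gripper": 0.75}, {"x": -0.086, "y": -0.155, "z": 0.079, "twist": -43, "gripper": 0.75}, {"x": -0.086, "y": -0.155, "z": 0.079, "twist": -43, "gripper": 0.75}, {"x": -0.086, "y": -0.155, "z": 0.079, "twist": -43, "gripper": 0.75}])

```text
time_s: 17.25
tcp_pos: [0.4272, 0.1612, 0.1294]
tcp_rot: [-180.0, 0.0, -141.3]
ft_force: [-0.4, -0.5, -0.9]
width: 0.0641
grasp_force: 0.0
```

>>> arm_command(commands=[{"x": 0, "y": 0, "z": 0.04, "twist": 0, "gripper": 0.75}, {"x": 0, "y": 0, "z": 0.08, "twist": 0, "gripper": 0.75}, {"x": 0, "y": 0, "z": 0.103, "twist": 0, "gripper": 0.75}, {"x": 0, "y": 0, "z": 0.103, "twist": 0, "gripper": 0.75}, {"x": 0, "y": 0, "z": 0.103, "twist": 0, "gripper": 0}, {"x": 0, "y": 0, "z": 0.103, "twist": 0, "gripper": 0}, {"x": 0, "y": 0, "z": 0.103, "twist": 0, "gripper": 0}, {"x": 0, "y": 0, "z": 0.103, "twist": 0, "gripper": 0}, {"x": 0, "y": 0, "z": 0.103, "twist": 0, "gripper": 0}, {"x": 0, "y": 0, "z": 0.103, "twist": 0, "gripper": 0}])

```text
time_s: 18.25
tcp_pos: [0.4281, 0.1611, 0.0277]
tcp_rot: [-180.0, 0.1, -141.3]
ft_force: [-2.0, -1.2, 12.4]
width: 0.0368
grasp_force: 61.8
```

>>> arm_command(commands=[{"x": 0, "y": 0, "z": -0.03, "twist": 0, "gripper": 0}, {"x": 0, "y": 0, "z": -0.08, "twist": 0, "gripper": 0}, {"x": 0, "y": 0, "z": -0.13, "twist": 0, "gripper": 0}, {"x": 0, "y": 0, "z": -0.18, "twist": 0, "gripper": 0}, {"x": 0, "y": 0, "z": -0.22, "twist": 0, "gripper": 0}, {"x": 0, "y": 0, "z": -0.22, "twist": 0, "gripper": 0}, {"x": 0, "y": 0, "z": -0.22, "twist": 0, "gripper": 0}, {"x": 0, "y": 0, "z": -0.22, "twist": 0, "gripper": 0}, {"x": 0, "y": 0, "z": -0.22, "twist": 0, "gripper": 0}, {"x": 0, "y": 0, "z": -0.22, "twist": 0, "gripper": 0}])

```text
time_s: 19.25
tcp_pos: [0.427, 0.1605, 0.2455]
tcp_rot: [180.0, -0.1, -141.3]
ft_force: [-0.6, -0.8, -1.0]
width: 0.0366
grasp_force: 60.6
```

```bash
python3 - <<'E'
from h import *
st(); go(.58,-.015,.2)
E
```

```text
19.25 [0.427  0.1605 0.2455] [ 1.7998e+02 -9.0000e-02 -1.4126e+02] [-0.6 -0.8 -1. ] 0.0366 60.611629486083984
go [-0.0096 -0.2327  0.0454] tw 0 (alt -180 )
```

>>> arm_command(commands=[{"x": -0.01, "y": -0.233, "z": 0, "twist": 0, "gripper": 0}, {"x": -0.01, "y": -0.233, "z": 0, "twist": 0, "gripper": 0}, {"x": -0.01, "y": -0.233, "z": 0, "twist": 0, "gripper": 0}, {"x": -0.01, "y": -0.233, "z": 0, "twist": 0, "gripper": 0}, {"x": -0.01, "y": -0.233, "z": 0, "twist": 0, "gripper": 0}, {"x": -0.01, "y": -0.233, "z": 0.045, "twist": 0, "gripper": 0}, {"x": -0.01, "y": -0.233, "z": 0.055, "twist": 0, "gripper": 0}, {"x": -0.01, "y": -0.233, "z": 0.055, "twist": 0, "gripper": 0}, {"x": -0.01, "y": -0.233, "z": 0.055, "twist": 0, "gripper": 0.6}, {"x": -0.01, "y": -0.233, "z": 0.055, "twist": 0, "gripper": 0.6}])

```text
time_s: 20.25
tcp_pos: [0.5815, -0.0142, 0.193]
tcp_rot: [-179.9, 0.1, -141.2]
ft_force: [0.4, 1.0, 0.4]
width: 0.0517
grasp_force: 0.0
```

>>> arm_command(commands=[{"x": 0, "y": 0, "z": 0, "twist": 0, "gripper": 0.75}, {"x": 0, "y": 0, "z": 0, "twist": 0, "gripper": 0.75}, {"x": 0, "y": 0, "z": -0.03, "twist": 0, "gripper": 0.75}, {"x": 0, "y": 0, "z": -0.05, "twist": 0, "gripper": 0.75}, {"x": 0, "y": 0, "z": -0.05, "twist": 0, "gripper": 0.75}, {"x": 0, "y": 0, "z": -0.05, "twist": 0, "gripper": 0.75}, {"x": 0, "y": 0, "z": -0.05, "twist": 0, "gripper": 0.75}, {"x": 0, "y": 0, "z": -0.05, "twist": 0, "gripper": 0.75}, {"x": 0, "y": 0, "z": -0.05, "twist": 0, "gripper": 0.75}, {"x": 0, "y": 0, "z": -0.05, "twist": 0, "gripper": 0.75}])

```text
time_s: 21.25
tcp_pos: [0.5808, -0.0149, 0.241]
tcp_rot: [180.0, -0.0, -141.3]
ft_force: [0.5, 0.2, -0.1]
width: 0.064
grasp_force: 0.0
```

```bash
cat >> h.py <<'E'
def blobs(n='top',ref='top_now',th=40,mn=25):
    t=cap(n); im=cv2.resize(t['pixels'][:,:,::-1],None,fx=1.42,fy=1.42,interpolation=cv2.INTER_CUBIC)
    d=cv2.absdiff(im,cv2.imread('pics/%s.png'%ref)).max(2); k,l,s,cc=cv2.connectedComponentsWithStats((d>th).astype(np.uint8))
    for i in range(1,k):
        if mn<s[i,4]<3000 and s[i,1]<430: print(n,(s[i,:4]/1.42).round(0),s[i,4],(cc[i]/1.42).round(1))
    return t
E
python3 - <<'E'
from h import *
st(); go(.6444,.202,.14,-118.7); blobs()
E
```

```text
21.25 [ 0.5808 -0.0149  0.241 ] [ 1.7999e+02 -3.0000e-02 -1.4127e+02] [ 0.5  0.2 -0.1] 0.064 0.0
go [-0.1854  0.1294  0.1009] tw -22.6 (alt 157.4 )
top [309. 232.  20.   6.] 85 [318.5 234.4]
top [230. 249.  25.  27.] 406 [240.7 260.2]
```

>>> arm_command(commands=[{"x": -0.185, "y": 0.129, "z": 0, "twist": -22, "gripper": 0.75}, {"x": -0.185, "y": 0.129, "z": 0, "twist": -22, "gripper": 0.75}, {"x": -0.185, "y": 0.129, "z": 0, "twist": -22, "gripper": 0.75}, {"x": -0.185, "y": 0.129, "z": 0, "twist": -22, "gripper": 0.75}, {"x": -0.185, "y": 0.129, "z": 0, "twist": -22, "gripper": 0.75}, {"x": -0.185, "y": 0.129, "z": 0.1, "twist": -22, "gripper": 0.75}, {"x": -0.185, "y": 0.129, "z": 0.1, "twist": -22, "gripper": 0.75}, {"x": -0.185, "y": 0.129, "z": 0.1, "twist": -22, "gripper": 0.75}, {"x": -0.185, "y": 0.129, "z": 0.1, "twist": -22, "gripper": 0.75}, {"x": -0.185, "y": 0.129, "z": 0.1, "twist": -22, "gripper": 0.75}])

```text
time_s: 22.3
tcp_pos: [0.6459, 0.2018, 0.1444]
tcp_rot: [-179.9, 0.2, -119.3]
ft_force: [-0.0, 0.1, -0.3]
width: 0.0639
grasp_force: 0.0
```

>>> arm_command(commands=[{"x": 0, "y": 0, "z": 0.04, "twist": 0, "gripper": 0.75}, {"x": 0, "y": 0, "z": 0.08, "twist": 0, "gripper": 0.75}, {"x": 0, "y": 0, "z": 0.111, "twist": 0, "gripper": 0.75}, {"x": 0, "y": 0, "z": 0.111, "twist": 0, "gripper": 0.75}, {"x": 0, "y": 0, "z": 0.111, "twist": 0, "gripper": 0}, {"x": 0, "y": 0, "z": 0.111, "twist": 0, "gripper": 0}, {"x": 0, "y": 0, "z": 0.111, "twist": 0, "gripper": 0}, {"x": 0, "y": 0, "z": 0.111, "twist": 0, "gripper": 0}, {"x": 0, "y": 0, "z": 0.111, "twist": 0, "gripper": 0}, {"x": 0, "y": 0, "z": 0.111, "twist": 0, "gripper": 0}])

```text
time_s: 23.3
tcp_pos: [0.6463, 0.202, 0.0337]
tcp_rot: [-179.8, 0.2, -119.3]
ft_force: [1.2, 0.1, 7.0]
width: 0.0365
grasp_force: 60.0
```

>>> arm_command(commands=[{"x": 0, "y": 0, "z": -0.03, "twist": 0, "gripper": 0}, {"x": 0, "y": 0, "z": -0.08, "twist": 0, "gripper": 0}, {"x": 0, "y": 0, "z": -0.13, "twist": 0, "gripper": 0}, {"x": 0, "y": 0, "z": -0.18, "twist": 0, "gripper": 0}, {"x": 0, "y": 0, "z": -0.22, "twist": 0, "gripper": 0}, {"x": 0, "y": 0, "z": -0.22, "twist": 0, "gripper": 0}, {"x": 0, "y": 0, "z": -0.22, "twist": 0, "gripper": 0}, {"x": 0, "y": 0, "z": -0.22, "twist": 0, "gripper": 0}, {"x": 0, "y": 0, "z": -0.22, "twist": 0, "gripper": 0}, {"x": 0, "y": 0, "z": -0.22, "twist": 0, "gripper": 0}])

```text
time_s: 24.3
tcp_pos: [0.6442, 0.2014, 0.2495]
tcp_rot: [180.0, -0.1, -119.3]
ft_force: [0.7, 0.2, -0.7]
width: 0.0364
grasp_force: 60.8
```

```bash
python3 - <<'E'
from h import *
st(); go(.59,-.015,.19)
E
```

```text
24.3 [0.6442 0.2014 0.2495] [ 1.7996e+02 -6.0000e-02 -1.1926e+02] [ 0.7  0.2 -0.7] 0.0364 60.83185315132141
go [ 0.2153 -0.0585  0.0597] tw 0 (alt -180 )
```

>>> arm_command(commands=[{"x": 0.215, "y": -0.058, "z": 0, "twist": 0, "gripper": 0}, {"x": 0.215, "y": -0.058, "z": 0, "twist": 0, "gripper": 0}, {"x": 0.215, "y": -0.058, "z": 0, "twist": 0, "gripper": 0}, {"x": 0.215, "y": -0.058, "z": 0, "twist": 0, "gripper": 0}, {"x": 0.215, "y": -0.058, "z": 0, "twist": 0, "gripper": 0}, {"x": 0.215, "y": -0.058, "z": 0.045, "twist": 0, "gripper": 0}, {"x": 0.215, "y": -0.058, "z": 0.06, "twist": 0, "gripper": 0}, {"x": 0.215, "y": -0.058, "z": 0.06, "twist": 0, "gripper": 0}, {"x": 0.215, "y": -0.058, "z": 0.06, "twist": 0, "gripper": 0.6}, {"x": 0.215, "y": -0.058, "z": 0.06, "twist": 0, "gripper": 0.6}])

```text
time_s: 25.3
tcp_pos: [0.5908, -0.0138, 0.1917]
tcp_rot: [-179.9, 0.1, -119.2]
ft_force: [1.4, -0.6, 0.1]
width: 0.0513
grasp_force: 0.0
```

>>> arm_command(commands=[{"x": 0, "y": 0, "z": 0, "twist": 0, "gripper": 0.75}, {"x": 0, "y": 0, "z": 0, "twist": 0, "gripper": 0.75}, {"x": 0, "y": 0, "z": -0.03, "twist": 8, "gripper": 0.75}, {"x": 0, "y": 0, "z": -0.05, "twist": 16, "gripper": 0.75}, {"x": 0, "y": 0, "z": -0.05, "twist": 24, "gripper": 0.75}, {"x": 0, "y": 0, "z": -0.05, "twist": 32, "gripper": 0.75}, {"x": 0, "y": 0, "z": -0.05, "twist": 40, "gripper": 0.75}, {"x": 0, "y": 0, "z": -0.05, "twist": 48, "gripper": 0.75}, {"x": 0, "y": 0, "z": -0.05, "twist": 56, "gripper": 0.75}, {"x": 0, "y": 0, "z": -0.05, "twist": 60, "gripper": 0.75}])

```text
time_s: 26.3
tcp_pos: [0.5901, -0.0142, 0.2407]
tcp_rot: [-180.0, 0.0, -179.6]
ft_force: [-0.1, -0.1, 0.7]
width: 0.0643
grasp_force: 0.0
```

```bash
python3 - <<'E'
from h import *
st(); go(.425,-.1515,.141,179.6); blobs()
E
```

```text
26.3 [ 0.5901 -0.0142  0.2407] [-1.8000e+02  3.0000e-02 -1.7957e+02] [-0.1 -0.1  0.7] 0.0643 0.0
go [ 0.1662 -0.1361  0.0997] tw 0.8 (alt -179.2 )
top [215. 167.  25.  23.] 428 [226.8 178.5]
top [301. 232.  27.   5.] 126 [314.4 234.7]
top [230. 249.  25.  26.] 401 [240.6 260.2]
```

>>> arm_command(commands=[{"x": 0.166, "y": -0.136, "z": 0, "twist": 1, "gripper": 0.75}, {"x": 0.166, "y": -0.136, "z": 0, "twist": 1, "gripper": 0.75}, {"x": 0.166, "y": -0.136, "z": 0, "twist": 1, "gripper": 0.75}, {"x": 0.166, "y": -0.136, "z": 0, "twist": 1, "gripper": 0.75}, {"x": 0.166, "y": -0.136, "z": 0, "twist": 1, "gripper": 0.75}, {"x": 0.166, "y": -0.136, "z": 0.1, "twist": 1, "gripper": 0.75}, {"x": 0.166, "y": -0.136, "z": 0.1, "twist": 1, "gripper": 0.75}, {"x": 0.166, "y": -0.136, "z": 0.1, "twist": 1, "gripper": 0.75}, {"x": 0.166, "y": -0.136, "z": 0.1, "twist": 1, "gripper": 0.75}, {"x": 0.166, "y": -0.136, "z": 0.1, "twist": 1, "gripper": 0.75}])

```text
time_s: 27.35
tcp_pos: [0.4271, -0.1528, 0.1426]
tcp_rot: [-180.0, 0.2, 179.8]
ft_force: [-0.1, 1.0, 0.9]
width: 0.0639
grasp_force: 0.0
```

>>> arm_command(commands=[{"x": 0, "y": 0, "z": 0.04, "twist": 0, "gripper": 0.75}, {"x": 0, "y": 0, "z": 0.08, "twist": 0, "gripper": 0.75}, {"x": 0, "y": 0, "z": 0.11, "twist": 0, "gripper": 0.75}, {"x": 0, "y": 0, "z": 0.11, "twist": 0, "gripper": 0.75}, {"x": 0, "y": 0, "z": 0.11, "twist": 0, "gripper": 0}, {"x": 0, "y": 0, "z": 0.11, "twist": 0, "gripper": 0}, {"x": 0, "y": 0, "z": 0.11, "twist": 0, "gripper": 0}, {"x": 0, "y": 0, "z": 0.11, "twist": 0, "gripper": 0}, {"x": 0, "y": 0, "z": 0.11, "twist": 0, "gripper": 0}, {"x": 0, "y": 0, "z": 0.11, "twist": 0, "gripper": 0}])

```text
time_s: 28.35
tcp_pos: [0.4273, -0.1528, 0.0327]
tcp_rot: [-180.0, 0.2, 179.8]
ft_force: [-1.9, -0.1, 11.3]
width: 0.0363
grasp_force: 58.7
```

>>> arm_command(commands=[{"x": 0, "y": 0, "z": -0.03, "twist": 0, "gripper": 0}, {"x": 0, "y": 0, "z": -0.08, "twist": 0, "gripper": 0}, {"x": 0, "y": 0, "z": -0.13, "twist": 0, "gripper": 0}, {"x": 0, "y": 0, "z": -0.18, "twist": 0, "gripper": 0}, {"x": 0, "y": 0, "z": -0.22, "twist": 0, "gripper": 0}, {"x": 0, "y": 0, "z": -0.22, "twist": 0, "gripper": 0}, {"x": 0, "y": 0, "z": -0.22, "twist": 0, "gripper": 0}, {"x": 0, "y": 0, "z": -0.22, "twist": 0, "gripper": 0}, {"x": 0, "y": 0, "z": -0.22, "twist": 0, "gripper": 0}, {"x": 0, "y": 0, "z": -0.22, "twist": 0, "gripper": 0}])

```text
time_s: 29.35
tcp_pos: [0.4254, -0.1525, 0.2497]
tcp_rot: [-180.0, -0.1, 179.7]
ft_force: [0.5, 0.0, -1.8]
width: 0.0362
grasp_force: 61.9
```

```bash
python3 - <<'E'
from h import *
st(); go(.575,-.015,.19)
E
```

```text
29.35 [ 0.4254 -0.1525  0.2497] [-1.7999e+02 -8.0000e-02  1.7973e+02] [ 0.5  0.  -1.8] 0.0362 61.876444816589355
go [-0.149   0.1382  0.0595] tw 0 (alt -180 )
```

Drop it, then turn toward the standing nine-volt (yaw 111).

>>> arm_command(commands=[{"x": -0.149, "y": 0.138, "z": 0, "twist": 0, "gripper": 0}, {"x": -0.149, "y": 0.138, "z": 0, "twist": 0, "gripper": 0}, {"x": -0.149, "y": 0.138, "z": 0, "twist": 0, "gripper": 0}, {"x": -0.149, "y": 0.138, "z": 0, "twist": 0, "gripper": 0}, {"x": -0.149, "y": 0.138, "z": 0, "twist": 0, "gripper": 0}, {"x": -0.149, "y": 0.138, "z": 0.045, "twist": 0, "gripper": 0}, {"x": -0.149, "y": 0.138, "z": 0.06, "twist": 0, "gripper": 0}, {"x": -0.149, "y": 0.138, "z": 0.06, "twist": 0, "gripper": 0}, {"x": -0.149, "y": 0.138, "z": 0.06, "twist": 0, "gripper": 0.6}, {"x": -0.149, "y": 0.138, "z": 0.06, "twist": 0, "gripper": 0.6}])

```text
time_s: 30.35
tcp_pos: [0.5761, -0.0155, 0.1919]
tcp_rot: [180.0, 0.1, 179.7]
ft_force: [0.8, -0.2, 0.2]
width: 0.0512
grasp_force: 0.0
```

>>> arm_command(commands=[{"x": 0, "y": 0, "z": 0, "twist": 0, "gripper": 0.6}, {"x": 0, "y": 0, "z": -0.03, "twist": 0, "gripper": 0.6}, {"x": 0, "y": 0, "z": -0.06, "twist": 8, "gripper": 0.6}, {"x": 0, "y": 0, "z": -0.06, "twist": 16, "gripper": 0.6}, {"x": 0, "y": 0, "z": -0.06, "twist": 24, "gripper": 0.6}, {"x": 0, "y": 0, "z": -0.06, "twist": 32, "gripper": 0.6}, {"x": 0, "y": 0, "z": -0.06, "twist": 40, "gripper": 0.6}, {"x": 0, "y": 0, "z": -0.06, "twist": 48, "gripper": 0.6}, {"x": 0, "y": 0, "z": -0.06, "twist": 56, "gripper": 0.6}, {"x": 0, "y": 0, "z": -0.06, "twist": 64, "gripper": 0.6}])

```text
time_s: 31.35
tcp_pos: [0.5756, -0.0152, 0.2512]
tcp_rot: [179.9, 0.0, 115.4]
ft_force: [-0.5, -0.2, 0.3]
width: 0.0514
grasp_force: 0.0
```

```bash
python3 - <<'E'
from h import *
st(); go(.583,-.147,.058,110.5); blobs()
E
```

```text
31.35 [ 0.5756 -0.0152  0.2512] [1.7993e+02 1.0000e-02 1.1541e+02] [-0.5 -0.2  0.3] 0.0514 0.0
go [-0.1222 -0.0501  0.1932] tw 4.9 (alt -175.1 )
top [215. 167.  25.  23.] 426 [226.8 178.5]
top [295. 232.  32.   5.] 143 [311.3 234.7]
top [230. 249.  25.  26.] 400 [240.6 260.1]
top [355. 253.  16.  23.] 442 [361.9 263. ]
```

>>> arm_command(commands=[{"x": -0.122, "y": -0.05, "z": 0, "twist": 5, "gripper": 0.6}, {"x": -0.122, "y": -0.05, "z": 0, "twist": 5, "gripper": 0.6}, {"x": -0.122, "y": -0.05, "z": 0, "twist": 5, "gripper": 0.6}, {"x": -0.122, "y": -0.05, "z": 0, "twist": 5, "gripper": 0.6}, {"x": -0.122, "y": -0.05, "z": 0.05, "twist": 5, "gripper": 0.6}, {"x": -0.122, "y": -0.05, "z": 0.09, "twist": 5, "gripper": 0.6}, {"x": -0.122, "y": -0.05, "z": 0.13, "twist": 5, "gripper": 0.6}, {"x": -0.122, "y": -0.05, "z": 0.16, "twist": 5, "gripper": 0.6}, {"x": -0.122, "y": -0.05, "z": 0.185, "twist": 5, "gripper": 0.6}, {"x": -0.122, "y": -0.05, "z": 0.193, "twist": 5, "gripper": 0.6}])

```text
time_s: 32.4
tcp_pos: [0.5826, -0.146, 0.0555]
tcp_rot: [-179.9, -0.1, 110.9]
ft_force: [-0.1, 0.1, 0.1]
width: 0.0512
grasp_force: 0.0
```

>>> arm_command(commands=[{"x": 0, "y": 0, "z": 0, "twist": 0, "gripper": 0.6}, {"x": 0, "y": 0, "z": 0, "twist": 0, "gripper": 0.4}, {"x": 0, "y": 0, "z": 0, "twist": 0, "gripper": 0.35}, {"x": 0, "y": 0, "z": 0, "twist": 0, "gripper": 0.3}, {"x": 0, "y": 0, "z": 0, "twist": 0, "gripper": 0}, {"x": 0, "y": 0, "z": 0, "twist": 0, "gripper": 0}, {"x": 0, "y": 0, "z": 0, "twist": 0, "gripper": 0}, {"x": 0, "y": 0, "z": 0, "twist": 0, "gripper": 0}, {"x": 0, "y": 0, "z": 0, "twist": 0, "gripper": 0}, {"x": 0, "y": 0, "z": 0, "twist": 0, "gripper": 0}])

```text
time_s: 33.4
tcp_pos: [0.5843, -0.1469, 0.0587]
tcp_rot: [179.9, 0.1, 110.8]
ft_force: [-1.0, 1.2, 10.7]
width: 0.0243
grasp_force: 58.5
```

>>> arm_command(commands=[{"x": -0.015, "y": 0, "z": -0.005, "twist": 0, "gripper": 0}, {"x": -0.03, "y": 0, "z": -0.03, "twist": 0, "gripper": 0}, {"x": -0.03, "y": 0, "z": -0.07, "twist": 0, "gripper": 0}, {"x": -0.03, "y": 0, "z": -0.11, "twist": 0, "gripper": 0}, {"x": -0.03, "y": 0, "z": -0.15, "twist": 0, "gripper": 0}, {"x": -0.03, "y": 0, "z": -0.18, "twist": 0, "gripper": 0}, {"x": -0.03, "y": 0, "z": -0.18, "twist": 0, "gripper": 0}, {"x": -0.03, "y": 0, "z": -0.18, "twist": 0, "gripper": 0}, {"x": -0.03, "y": 0, "z": -0.18, "twist": 0, "gripper": 0}, {"x": -0.03, "y": 0, "z": -0.18, "twist": 0, "gripper": 0}])

```text
time_s: 34.4
tcp_pos: [0.5935, -0.1748, 0.2363]
tcp_rot: [-179.9, -0.0, 110.7]
ft_force: [-0.6, 0.9, -1.6]
width: 0.0243
grasp_force: 59.0
```

```bash
python3 - <<'E'
from h import *
st(); go(.580,-.02,.21)
E
```

```text
34.4 [ 0.5935 -0.1748  0.2363] [-1.7991e+02 -4.0000e-02  1.1073e+02] [-0.6  0.9 -1.6] 0.0243 59.04146432876587
go [0.1496 0.0422 0.0263] tw 0 (alt -180 )
```

>>> arm_command(commands=[{"x": 0, "y": 0, "z": -0.02, "twist": 0, "gripper": 0}, {"x": 0.05, "y": 0.014, "z": -0.02, "twist": 0, "gripper": 0}, {"x": 0.1, "y": 0.028, "z": -0.02, "twist": 0, "gripper": 0}, {"x": 0.15, "y": 0.042, "z": -0.02, "twist": 0, "gripper": 0}, {"x": 0.15, "y": 0.042, "z": -0.02, "twist": 0, "gripper": 0}, {"x": 0.15, "y": 0.042, "z": 0.02, "twist": 0, "gripper": 0}, {"x": 0.15, "y": 0.042, "z": 0.036, "twist": 0, "gripper": 0}, {"x": 0.15, "y": 0.042, "z": 0.036, "twist": 0, "gripper": 0}, {"x": 0.15, "y": 0.042, "z": 0.036, "twist": 0, "gripper": 0.5}, {"x": 0.15, "y": 0.042, "z": 0.036, "twist": 0, "gripper": 0.5}])

```text
time_s: 35.4
tcp_pos: [0.5806, -0.02, 0.2023]
tcp_rot: [179.9, 0.0, 110.7]
ft_force: [0.0, -1.7, 1.0]
width: 0.0429
grasp_force: 0.0
```

>>> arm_command(commands=[{"x": 0, "y": 0, "z": 0, "twist": 0, "gripper": 0.5}, {"x": 0, "y": 0, "z": -0.04, "twist": 0, "gripper": 0.5}, {"x": 0, "y": 0, "z": -0.08, "twist": 0, "gripper": 0.5}, {"x": -0.05, "y": 0, "z": -0.08, "twist": 0, "gripper": 0.5}, {"x": -0.1, "y": 0, "z": -0.08, "twist": 0, "gripper": 0.5}, {"x": -0.15, "y": 0, "z": -0.08, "twist": 0, "gripper": 0.5}, {"x": -0.2, "y": -0.02, "z": -0.08, "twist": 0, "gripper": 0.5}, {"x": -0.22, "y": -0.04, "z": -0.08, "twist": 0, "gripper": 0.5}, {"x": -0.22, "y": -0.06, "z": -0.08, "twist": 0, "gripper": 0.5}, {"x": -0.22, "y": -0.06, "z": -0.08, "twist": 0, "gripper": 0.5}])

```text
time_s: 36.4
tcp_pos: [0.5998, -0.2495, 0.2823]
tcp_rot: [180.0, 0.0, 110.5]
ft_force: [-0.1, 0.2, 0.2]
width: 0.0427
grasp_force: 0.0
```

```bash
python3 - <<'E'
from h import *
st(); go(.6205,-.277,.05,107.5); t=blobs(); blobs('scene','scene_now')
# blue dark things inside drum: count grey/dark pixels on collar top
hs=cv2.cvtColor(t['pixels'],cv2.COLOR_RGB2HSV); m=((hs[...,0]>105)&(hs[...,0]<125)&(hs[...,1]>120)).astype(np.uint8)
k,l,s,cc=cv2.connectedComponentsWithStats(m)
for i in range(1,k):
    if s[i,4]>100: print(s[i],cc[i].round(1))
E
```

```text
36.4 [ 0.5998 -0.2495  0.2823] [1.7999e+02 5.0000e-02 1.1048e+02] [-0.1  0.2  0.2] 0.0427 0.0
go [-0.0328  0.0097  0.2323] tw 3.0 (alt -177.0 )
top [215. 167.  25.  24.] 453 [227.  178.4]
top [289. 177.  40.  42.] 1477 [309.1 197.5]
top [352. 196.  11.  16.] 194 [356.7 204.1]
top [322. 204.   5.  13.] 65 [324.5 211.1]
top [230. 249.  25.  27.] 430 [240.9 260.2]
scene [183.   0.   8.  13.] 103 [185.9   5.8]
scene [206.   0.  11.  20.] 140 [212.6   7. ]
scene [261.   0.   6.   4.] 30 [264.3   1.2]
scene [204.  44.  35.  12.] 245 [221.1  51.8]
scene [203.  80.  13.   7.] 65 [209.3  82.2]
scene [190.  82.   6.  10.] 36 [192.4  85.7]
scene [186.  83.  10.  44.] 260 [189.8 105.6]
scene [197.  83.   3.   9.] 26 [198.4  87.3]
scene [212.  89.  10.  25.] 119 [218.5 100.4]
scene [311.  98.  41.  49.] 2126 [330.9 120.5]
scene [239. 115.   4.   5.] 31 [240.5 117.7]
scene [148. 127.  35.  63.] 2745 [166.5 155.6]
scene [249. 151.  94.  43.] 2612 [291.3 174.4]
scene [282. 200.  18.  13.] 301 [290.8 206.9]
scene [196. 215.   8.   4.] 42 [199.2 216.2]
scene [195. 221.  11.   6.] 83 [200.6 223.8]
scene [316. 234.  20.  15.] 360 [326.3 241.9]
scene [209. 239.  10.  15.] 211 [213.7 246.1]
[385 161  28  41 575] [396. 178.]
[ 281  162   63   65 2442] [313.4 192.8]
[274 183  15  45 147] [278.9 211.4]
[290 227  40  12 259] [308.9 233.6]
```

```bash
python3 - <<'E'
from h import *
t=cap('top'); f=np.radians(np.arange(0,360,15))
for r,z in((.0645,.15),(.08,.165)):
    P=np.c_[.58+r*np.cos(f),-.0155+r*np.sin(f),z+0*f]; q=px(t,P).round().astype(int)
    print(r,[tuple(int(x) for x in t['pixels'][v,u]) for u,v in q])
E
```

```text
0.0645 [(37, 93, 198), (38, 94, 201), (30, 80, 182), (31, 76, 169), (35, 91, 197), (32, 87, 190), (31, 85, 190), (31, 85, 191), (31, 86, 188), (33, 87, 190), (36, 91, 191), (37, 89, 192), (35, 88, 191), (34, 87, 189), (33, 87, 189), (32, 86, 187), (30, 85, 189), (31, 86, 189), (35, 91, 195), (36, 90, 194), (37, 91, 193), (38, 94, 197), (38, 94, 198), (39, 94, 198)]
0.08 [(42, 41, 41), (42, 41, 42), (43, 42, 43), (45, 44, 50), (186, 180, 187), (183, 177, 182), (187, 180, 185), (193, 186, 192), (0, 22, 79), (27, 38, 83), (105, 105, 121), (69, 72, 91), (9, 26, 60), (14, 31, 73), (61, 79, 126), (89, 91, 126), (188, 183, 188), (183, 176, 181), (186, 182, 189), (180, 175, 180), (44, 42, 43), (48, 46, 48), (51, 49, 52), (51, 49, 49)]
```

Ledge and tabs are clear and the tabs are still at the open mark. Next, the lid.

>>> arm_command(commands=[{"x": -0.033, "y": 0.01, "z": 0.04, "twist": 3, "gripper": 0.5}, {"x": -0.033, "y": 0.01, "z": 0.08, "twist": 3, "gripper": 0.5}, {"x": -0.033, "y": 0.01, "z": 0.12, "twist": 3, "gripper": 0.5}, {"x": -0.033, "y": 0.01, "z": 0.16, "twist": 3, "gripper": 0.5}, {"x": -0.033, "y": 0.01, "z": 0.2, "twist": 3, "gripper": 0.5}, {"x": -0.033, "y": 0.01, "z": 0.22, "twist": 3, "gripper": 0.5}, {"x": -0.033, "y": 0.01, "z": 0.232, "twist": 3, "gripper": 0.5}, {"x": -0.033, "y": 0.01, "z": 0.232, "twist": 3, "gripper": 0.5}, {"x": -0.033, "y": 0.01, "z": 0.232, "twist": 3, "gripper": 0.3}, {"x": -0.033, "y": 0.01, "z": 0.232, "twist": 3, "gripper": 0}])

```text
time_s: 37.55
tcp_pos: [0.6239, -0.2743, 0.0512]
tcp_rot: [179.9, 0.1, 107.7]
ft_force: [-4.7, 0.1, 8.7]
width: 0.0143
grasp_force: 13.0
```

>>> arm_command(commands=[{"x": 0, "y": 0, "z": 0, "twist": 0, "gripper": 0}, {"x": 0, "y": 0, "z": 0, "twist": 0, "gripper": 0}, {"x": 0, "y": 0, "z": 0, "twist": 0, "gripper": 0}, {"x": 0, "y": 0, "z": 0, "twist": 0, "gripper": 0}, {"x": 0, "y": 0, "z": 0, "twist": 0, "gripper": 0}, {"x": 0, "y": 0, "z": -0.03, "twist": 0, "gripper": 0}, {"x": 0, "y": 0, "z": -0.08, "twist": 0, "gripper": 0}, {"x": 0, "y": 0, "z": -0.13, "twist": 0, "gripper": 0}, {"x": 0, "y": 0, "z": -0.18, "twist": 0, "gripper": 0}, {"x": 0, "y": 0, "z": -0.2, "twist": 0, "gripper": 0}])

```text
time_s: 38.55
tcp_pos: [0.6239, -0.275, 0.2558]
tcp_rot: [179.7, 0.2, 107.7]
ft_force: [-0.3, -0.2, -2.5]
width: 0.0131
grasp_force: 60.0
```

```bash
python3 - <<'E'
from h import *
st(); go(.58,-.0155,.25,82.6)
t=cap('top'); save(t,'lidup.png')
# ears: lid orientation & centre via blue mask away from drum
hs=cv2.cvtColor(t['pixels'],cv2.COLOR_RGB2HSV); m=((hs[...,0]>105)&(hs[...,0]<125)&(hs[...,1]>120)).astype(np.uint8)
k,l,s,cc=cv2.connectedComponentsWithStats(m)
for i in range(1,k):
    if s[i,4]>100: print(s[i],cc[i].round(1), w(t,*cc[i],.22))
s=cap('scene')
hs=cv2.cvtColor(s['pixels'],cv2.COLOR_RGB2HSV); m=((hs[...,0]>105)&(hs[...,0]<125)&(hs[...,1]>120)).astype(np.uint8)
k,l,q,cc=cv2.connectedComponentsWithStats(m)
for i in range(1,k):
    if q[i,4]>60: print('scene',q[i],cc[i].round(1))
E
```

```text
38.55 [ 0.6239 -0.275   0.2558] [179.68   0.24 107.72] [-0.3 -0.2 -2.5] 0.0131 59.95686113834381
go [0.2606 0.0372 0.0049] tw 25.1 (alt -154.9 )
[402 139  24  39 428] [412.8 155.5] [ 0.6581 -0.2399  0.22  ]
[ 281  162   63   65 2445] [313.4 192.8] [ 0.5678 -0.0121  0.22  ]
[274 185  15  43 146] [279.  211.8] [0.5239 0.064  0.22  ]
[290 227  40  12 259] [308.9 233.6] [ 0.4764 -0.0024  0.22  ]
scene [137 189  48  31 962] [160.6 205. ]
scene [229 190  48  24 881] [252.2 201.8]
scene [ 221  215   62   43 1579] [252.3 239.9]
```

```bash
python3 - <<'E'
from h import *
s=cap('scene'); f=np.radians(np.arange(0,360,3)); yx=np.radians(17.7)
for o in(-.01,-.005,0,.005,.01):
    c=np.array([.6239,-.275])+o*np.array([-np.sin(yx),np.cos(yx)])
    d=np.abs((f-yx+np.pi/2)%np.pi-np.pi/2); r=np.where(d<.2,.076,.064)
    P=np.vstack([np.c_[c[0]+r*np.cos(f),c[1]+r*np.sin(f),z+0*f] for z in(.2236,.2166)])
    q=px(s,P); print(o,q.min(0).round(1),(q.max(0)).round(1))
hs=cv2.cvtColor(s['pixels'],cv2.COLOR_RGB2HSV); m=((hs[...,0]>105)&(hs[...,0]<125)&(hs[...,1]>90)); m[:,200:]=0
ys,xs=np.nonzero(m); print(xs.min(),xs.max(),ys.min(),ys.max())
E
```

```text
-0.01 [133.  190.2] [182.6 220.6]
-0.005 [134.9 189.7] [184.3 220. ]
0 [136.7 189.2] [186.  219.3]
0.005 [138.5 188.6] [187.7 218.7]
0.01 [140.3 188.1] [189.3 218.1]
137 184 189 220
```

>>> arm_command(commands=[{"x": 0.03, "y": 0.004, "z": 0, "twist": 3, "gripper": 0}, {"x": 0.065, "y": 0.01, "z": 0, "twist": 7, "gripper": 0}, {"x": 0.1, "y": 0.015, "z": 0, "twist": 11, "gripper": 0}, {"x": 0.135, "y": 0.02, "z": 0, "twist": 15, "gripper": 0}, {"x": 0.17, "y": 0.025, "z": 0, "twist": 19, "gripper": 0}, {"x": 0.205, "y": 0.03, "z": 0, "twist": 22, "gripper": 0}, {"x": 0.235, "y": 0.034, "z": 0, "twist": 25, "gripper": 0}, {"x": 0.255, "y": 0.037, "z": 0, "twist": 25, "gripper": 0}, {"x": 0.262, "y": 0.038, "z": 0, "twist": 25, "gripper": 0}, {"x": 0.262, "y": 0.038, "z": 0, "twist": 25, "gripper": 0}])

```text
time_s: 39.7
tcp_pos: [0.5789, -0.0121, 0.2486]
tcp_rot: [-179.9, 0.0, 82.8]
ft_force: [0.1, -0.6, -2.0]
width: 0.0129
grasp_force: 59.8
```

>>> arm_command(commands=[{"x": 0, "y": 0, "z": 0.01, "twist": 0, "gripper": 0}, {"x": 0, "y": 0, "z": 0.025, "twist": 0, "gripper": 0}, {"x": 0, "y": 0, "z": 0.04, "twist": 0, "gripper": 0}, {"x": 0, "y": 0, "z": 0.047, "twist": 0, "gripper": 0}, {"x": 0, "y": 0, "z": 0.052, "twist": 0, "gripper": 0}, {"x": 0, "y": 0, "z": 0.056, "twist": 0, "gripper": 0}, {"x": 0, "y": 0, "z": 0.06, "twist": 0, "gripper": 0}, {"x": 0, "y": 0, "z": 0.063, "twist": 0, "gripper": 0}, {"x": 0, "y": 0, "z": 0.065, "twist": 0, "gripper": 0}, {"x": 0, "y": 0, "z": 0.065, "twist": 0, "gripper": 0}])

```text
time_s: 40.7
tcp_pos: [0.5797, -0.013, 0.1887]
tcp_rot: [179.9, -0.2, 82.7]
ft_force: [-34.5, 6.2, 79.3]
width: 0.0127
grasp_force: 72.6
```

```bash
python3 - <<'E'
from h import *
st()
E
```

```text
40.7 [ 0.5797 -0.013   0.1887] [179.92  -0.22  82.71] [-34.5   6.2  79.3] 0.0127 72.5984662771225
```

>>> arm_command(commands=[{"x": 0, "y": 0, "z": -0.003, "twist": 0, "gripper": 0}, {"x": 0, "y": 0, "z": -0.005, "twist": 0, "gripper": 0.3}, {"x": 0, "y": 0, "z": -0.005, "twist": 0, "gripper": 0.5}, {"x": 0, "y": 0, "z": -0.005, "twist": 0, "gripper": 0.5}, {"x": 0, "y": 0, "z": -0.005, "twist": 0, "gripper": 0.5}, {"x": 0, "y": 0, "z": -0.04, "twist": 0, "gripper": 0.5}, {"x": 0, "y": 0, "z": -0.08, "twist": 0, "gripper": 0.5}, {"x": -0.04, "y": 0, "z": -0.12, "twist": 0, "gripper": 0.5}, {"x": -0.09, "y": 0, "z": -0.12, "twist": 0, "gripper": 0.5}, {"x": -0.14, "y": 0, "z": -0.12, "twist": 0, "gripper": 0.5}])

```text
time_s: 41.7
tcp_pos: [0.5624, -0.1481, 0.3056]
tcp_rot: [179.9, -0.0, 82.8]
ft_force: [1.6, -0.1, -0.9]
width: 0.0427
grasp_force: 0.0
```

>>> arm_command(commands=[{"x": -0.05, "y": 0, "z": 0, "twist": 0, "gripper": 0.5}, {"x": -0.1, "y": 0, "z": 0, "twist": 0, "gripper": 0.5}, {"x": -0.1, "y": -0.05, "z": 0, "twist": 0, "gripper": 0.5}, {"x": -0.1, "y": -0.1, "z": 0, "twist": 0, "gripper": 0.5}, {"x": -0.1, "y": -0.13, "z": 0, "twist": 0, "gripper": 0.5}, {"x": -0.1, "y": -0.13, "z": 0, "twist": 0, "gripper": 0.5}, {"x": -0.1, "y": -0.13, "z": 0, "twist": 0, "gripper": 0.5}, {"x": -0.1, "y": -0.13, "z": 0, "twist": 0, "gripper": 0.5}, {"x": -0.1, "y": -0.13, "z": 0, "twist": 0, "gripper": 0.5}, {"x": -0.1, "y": -0.13, "z": 0, "twist": 0, "gripper": 0.5}])

```text
time_s: 42.7
tcp_pos: [0.421, -0.2298, 0.3041]
tcp_rot: [-180.0, 0.1, 82.7]
ft_force: [0.3, -0.2, -0.0]
width: 0.0425
grasp_force: 0.0
```

```bash
python3 - <<'E'
from h import *
st(); t=cap('top'); save(t,'lidon.png')
hs=cv2.cvtColor(t['pixels'],cv2.COLOR_RGB2HSV); m=((hs[...,0]>105)&(hs[...,0]<125)&(hs[...,1]>120)).astype(np.uint8)
# polar scan: at seated, disc top z=.157, ears to 76 mm; print blue flag per angle at radii
for r,z in((.061,.157),(.067,.157),(.072,.157),(.080,.165)):
    f=np.radians(np.arange(0,360,10)); q=px(t,np.c_[.58+r*np.cos(f),-.0155+r*np.sin(f),z+0*f]).round().astype(int)
    print(r,''.join('B' if m[v,u] else ('g' if t['pixels'][v,u].min()>120 else '.') for u,v in q))
# disc centre fit: sub edges
ys,xs=np.nonzero(m[150:240,270:360]); print(w(t,xs.mean()+270,ys.mean()+150,.157))
s=cap('scene');hs=cv2.cvtColor(s['pixels'],cv2.COLOR_RGB2HSV); save(s,'lidon_s.png')
# rib ends in the scene, predicted for seated
a=np.radians(82.6); 
for z in(.189,.157): print(z,px(s,[[.58+k*.042*np.cos(a),-.0155+k*.042*np.sin(a),z] for k in(-1,1)]).round(1).tolist())
m=((hs[...,0]>105)&(hs[...,0]<125)&(hs[...,1]>90)).astype(np.uint8);k,l,q,cc=cv2.connectedComponentsWithStats(m)
for i in range(1,k):
    if q[i,4]>60: print('scene',q[i],cc[i].round(1))
E
```

```text
42.7 [ 0.421  -0.2298  0.3041] [-1.7996e+02  6.0000e-02  8.2740e+01] [ 0.3 -0.2 -0. ] 0.0425 0.0
0.061 BBBBBBBBBBBBBBBBBB.BBBBBBBBBBBBBBBBB
0.067 BBBBBBBBBBBBBBBBBBBBBBBBBBBBBBBBBBBB
0.072 BBBBBB..gggBBBBBBBBBBBBBgggg.gBBBBBB
0.08 ......gggggBB...B.B.BB..ggggg.......
[ 0.5682 -0.0119  0.157 ]
0.189 [[237.0, 192.3], [265.6, 190.0]]
0.157 [[237.3, 201.6], [265.6, 199.2]]
scene [ 229  187   48   28 1019] [252.2 201. ]
scene [ 221  214   62   45 1667] [252.2 239.9]
```

>>> arm_command(commands=[{"x": 0.05, "y": 0.013, "z": 0, "twist": -8, "gripper": 0.4}, {"x": 0.1, "y": 0.026, "z": 0, "twist": -16, "gripper": 0.4}, {"x": 0.15, "y": 0.04, "z": 0, "twist": -24, "gripper": 0.4}, {"x": 0.173, "y": 0.045, "z": 0, "twist": -32, "gripper": 0.4}, {"x": 0.173, "y": 0.045, "z": 0, "twist": -40, "gripper": 0.4}, {"x": 0.173, "y": 0.045, "z": 0, "twist": -48, "gripper": 0.4}, {"x": 0.173, "y": 0.045, "z": 0, "twist": -56, "gripper": 0.4}, {"x": 0.173, "y": 0.045, "z": 0, "twist": -64, "gripper": 0.4}, {"x": 0.173, "y": 0.045, "z": 0, "twist": -72, "gripper": 0.4}, {"x": 0.173, "y": 0.045, "z": 0, "twist": -80, "gripper": 0.4}])

```text
time_s: 43.8
tcp_pos: [0.4872, -0.0638, 0.3041]
tcp_rot: [-180.0, -0.0, 163.1]
ft_force: [0.6, 0.3, 1.0]
width: 0.034
grasp_force: 0.0
```

>>> arm_command(commands=[{"x": 0, "y": 0, "z": 0, "twist": -8, "gripper": 0.4}, {"x": 0, "y": 0, "z": 0, "twist": -16, "gripper": 0.4}, {"x": 0, "y": 0, "z": 0, "twist": -24, "gripper": 0.4}, {"x": 0, "y": 0, "z": 0, "twist": -32, "gripper": 0.4}, {"x": 0, "y": 0, "z": 0, "twist": -40, "gripper": 0.4}, {"x": 0, "y": 0, "z": 0, "twist": -45, "gripper": 0.4}, {"x": 0, "y": 0, "z": 0.03, "twist": -45, "gripper": 0.4}, {"x": 0, "y": 0, "z": 0.06, "twist": -45, "gripper": 0.4}, {"x": 0, "y": 0, "z": 0.06, "twist": -45, "gripper": 0.4}, {"x": 0, "y": 0, "z": 0.06, "twist": -45, "gripper": 0.4}])

```text
time_s: 44.8
tcp_pos: [0.4873, -0.064, 0.2448]
tcp_rot: [-180.0, -0.1, -152.3]
ft_force: [-0.1, 2.2, 0.3]
width: 0.0342
grasp_force: 0.0
```

```bash
python3 - <<'E'
from h import *
st(); go(.4878,-.0637,.161,207.6); print(np.round(readout.state()['joint_pos'],1))
s=cap('scene'); t=np.radians(-7.4)
for zz in(.189,.193,.197):
    P=[[.58+a*.007*np.cos(t)-b*.042*np.sin(t),-.0155+a*.007*np.sin(t)+b*.042*np.cos(t),zz] for a in(-1,1) for b in(-1,1)]; q=px(s,P); print(zz,q.min(0).round(1),q.max(0).round(1))
im=s['pixels']; 
for v in range(184,200): print(v,[int(x) for x in im[v,232:272:4,2]])
E
```

```text
44.8 [ 0.4873 -0.064   0.2448] [-1.7999e+02 -5.0000e-02 -1.5228e+02] [-0.1  2.2  0.3] 0.0342 0.0
go [-0.0007  0.0001  0.0838] tw 0.1 (alt -179.9 )
[-24.5  12.2  32.4 112.6  -7.7  57.3 129.1]
0.189 [236.7 188.7] [266.  193.5]
0.193 [236.7 187.6] [266.  192.4]
0.197 [236.6 186.4] [266.  191.2]
184 [82, 81, 83, 94, 111, 139, 139, 145, 142, 140]
185 [84, 85, 87, 86, 87, 111, 115, 124, 144, 144]
186 [92, 88, 84, 80, 80, 100, 97, 92, 121, 148]
187 [88, 86, 78, 81, 99, 141, 121, 82, 88, 126]
188 [88, 76, 77, 90, 122, 168, 144, 86, 91, 94]
189 [87, 71, 79, 105, 150, 172, 154, 112, 124, 77]
190 [78, 71, 95, 131, 164, 172, 164, 147, 153, 77]
191 [73, 76, 141, 156, 168, 170, 164, 158, 147, 81]
192 [73, 97, 166, 163, 163, 152, 137, 128, 111, 97]
193 [74, 131, 158, 138, 130, 116, 101, 93, 89, 135]
194 [79, 147, 122, 101, 96, 90, 86, 85, 85, 159]
195 [113, 137, 91, 84, 81, 83, 87, 83, 86, 155]
196 [147, 139, 82, 82, 84, 84, 85, 82, 83, 151]
197 [164, 155, 82, 82, 84, 81, 81, 82, 83, 156]
198 [168, 163, 82, 83, 82, 83, 84, 81, 82, 165]
199 [165, 163, 80, 80, 80, 80, 82, 86, 96, 168]
```

The lid's rib sits at the predicted seated height (top face rows 188–193). Now I'll grip the collar lug.

>>> arm_command(commands=[{"x": 0, "y": 0, "z": 0.02, "twist": 0, "gripper": 0.4}, {"x": 0, "y": 0, "z": 0.04, "twist": 0, "gripper": 0.4}, {"x": 0, "y": 0, "z": 0.06, "twist": 0, "gripper": 0.4}, {"x": 0, "y": 0, "z": 0.075, "twist": 0, "gripper": 0.4}, {"x": 0, "y": 0, "z": 0.083, "twist": 0, "gripper": 0.4}, {"x": 0, "y": 0, "z": 0.083, "twist": 0, "gripper": 0.4}, {"x": 0, "y": 0, "z": 0.083, "twist": 0, "gripper": 0.2}, {"x": 0, "y": 0, "z": 0.083, "twist": 0, "gripper": 0}, {"x": 0, "y": 0, "z": 0.083, "twist": 0, "gripper": 0}, {"x": 0, "y": 0, "z": 0.083, "twist": 0, "gripper": 0}])

```text
time_s: 45.85
tcp_pos: [0.4879, -0.0643, 0.1625]
tcp_rot: [-179.9, 0.1, -152.3]
ft_force: [0.9, -3.9, 7.3]
width: 0.0091
grasp_force: 58.9
```

```bash
python3 - <<'E'
from h import *
st(); s=readout.state(); p=np.array(s['tcp_pos'][:2]); y=np.radians(s['tcp_rot'][2]); c=np.array([.58,-.0155])
v=p-c; print('r',np.linalg.norm(v),'ang',np.degrees(np.arctan2(v[1],v[0]))%360)
M=np.array([[np.cos(y),np.sin(y)],[np.sin(y),-np.cos(y)]])
for a in range(5,80,5):
    q=np.radians(-a); d=np.array([[np.cos(q),-np.sin(q)],[np.sin(q),np.cos(q)]])@v-v; print(a,(M.T@d).round(4))
    if a==35:
        print('-- from 35'); 
E
```

```text
45.85 [ 0.4879 -0.0643  0.1625] [-1.7993e+02  1.1000e-01 -1.5232e+02] [ 0.9 -3.9  7.3] 0.0091 58.92026424407959
r 0.1042075357731134 ang 207.93804342413048
5 [-0.0004  0.0091]
10 [-0.0015  0.0181]
15 [-0.0034  0.027 ]
20 [-0.0061  0.0357]
25 [-0.0096  0.0441]
30 [-0.0137  0.0522]
35 [-0.0186  0.0599]
-- from 35
40 [-0.0241  0.0671]
45 [-0.0302  0.0738]
50 [-0.0369  0.08  ]
55 [-0.044   0.0856]
60 [-0.0517  0.0905]
65 [-0.0597  0.0947]
70 [-0.0681  0.0982]
75 [-0.0768  0.101 ]
```

>>> arm_command(commands=[{"x": -0.0003, "y": 0.0073, "z": 0, "twist": 4, "gripper": 0}, {"x": -0.001, "y": 0.0145, "z": 0, "twist": 8, "gripper": 0}, {"x": -0.0022, "y": 0.0217, "z": 0, "twist": 12, "gripper": 0}, {"x": -0.0039, "y": 0.0288, "z": 0, "twist": 16, "gripper": 0}, {"x": -0.0061, "y": 0.0357, "z": 0, "twist": 20, "gripper": 0}, {"x": -0.0088, "y": 0.0425, "z": 0, "twist": 24, "gripper": 0}, {"x": -0.012, "y": 0.049, "z": 0, "twist": 28, "gripper": 0}, {"x": -0.0156, "y": 0.0553, "z": 0, "twist": 32, "gripper": 0}, {"x": -0.0186, "y": 0.0599, "z": 0, "twist": 35, "gripper": 0}, {"x": -0.0186, "y": 0.0599, "z": 0, "twist": 35, "gripper": 0}])

```text
time_s: 46.85
tcp_pos: [0.4776, -0.0018, 0.1625]
tcp_rot: [180.0, 0.2, 172.6]
ft_force: [8.7, -3.1, -1.4]
width: 0.009
grasp_force: 59.2
```

```bash
cat > arc.py <<'E'
from h import *
st(); s=readout.state(); p=np.array(s['tcp_pos'][:2]); y=np.radians(s['tcp_rot'][2]); c=np.array([.58,-.0155])
v=p-c; A=np.degrees(np.arctan2(v[1],v[0]))%360; print('r',np.linalg.norm(v),'ang',A, 'drum',A+7.4)
M=np.array([[np.cos(y),np.sin(y)],[np.sin(y),-np.cos(y)]])
for tgt in(145,144):
    q=np.radians(tgt-7.4); print(tgt,(M.T@(c+.104*np.array([np.cos(q),np.sin(q)])-p)).round(4),'tw',A-(tgt-7.4))
E
python3 arc.py
```

```text
46.85 [ 0.4776 -0.0018  0.1625] [179.98   0.24 172.64] [ 8.7 -3.1 -1.4] 0.009 59.16979730129242
r 0.1033507645182898 ang 172.36556029416596 drum 179.76556029416597
145 [-0.0182  0.0592] tw 34.765560294165965
144 [-0.0193  0.0607] tw 35.765560294165965
```

>>> arm_command(commands=[{"x": -0.0003, "y": 0.0073, "z": 0, "twist": 4, "gripper": 0}, {"x": -0.001, "y": 0.0145, "z": 0, "twist": 8, "gripper": 0}, {"x": -0.0022, "y": 0.0217, "z": 0, "twist": 12, "gripper": 0}, {"x": -0.0039, "y": 0.0288, "z": 0, "twist": 16, "gripper": 0}, {"x": -0.0061, "y": 0.0357, "z": 0, "twist": 20, "gripper": 0}, {"x": -0.0088, "y": 0.0425, "z": 0, "twist": 24, "gripper": 0}, {"x": -0.012, "y": 0.049, "z": 0, "twist": 28, "gripper": 0}, {"x": -0.0156, "y": 0.0553, "z": 0, "twist": 32, "gripper": 0}, {"x": -0.019, "y": 0.0605, "z": 0, "twist": 35.5, "gripper": 0}, {"x": -0.019, "y": 0.0605, "z": 0, "twist": 35.5, "gripper": 0}])

```text
time_s: 47.85
tcp_pos: [0.4989, 0.0478, 0.1622]
tcp_rot: [-179.4, -0.1, 136.9]
ft_force: [-44.0, -53.5, 59.5]
width: 0.0088
grasp_force: 121.8
```

```bash
python3 arc.py
```

```text
47.85 [0.4989 0.0478 0.1622] [-1.7938e+02 -5.0000e-02  1.3685e+02] [-44.  -53.5  59.5] 0.0088 121.83203341439366
r 0.10286895440511871 ang 142.04532945233976 drum 149.44532945233976
145 [0.0015 0.008 ] tw 4.445329452339763
144 [0.0016 0.0098] tw 5.445329452339763
```

>>> arm_command(commands=[{"x": 0, "y": -0.004, "z": 0, "twist": -2, "gripper": 0}, {"x": 0, "y": -0.007, "z": 0, "twist": -4, "gripper": 0}, {"x": 0, "y": -0.009, "z": 0, "twist": -5, "gripper": 0}, {"x": 0, "y": -0.009, "z": 0, "twist": -5, "gripper": 0}, {"x": 0, "y": -0.009, "z": 0, "twist": -5, "gripper": 0}, {"x": 0, "y": -0.009, "z": 0, "twist": -5, "gripper": 0}, {"x": 0, "y": -0.009, "z": 0, "twist": -5, "gripper": 0}, {"x": 0, "y": -0.009, "z": 0, "twist": -5, "gripper": 0}, {"x": 0, "y": -0.009, "z": 0, "twist": -5, "gripper": 0}, {"x": 0, "y": -0.009, "z": 0, "twist": -5, "gripper": 0}])

```text
time_s: 48.85
tcp_pos: [0.498, 0.0472, 0.1625]
tcp_rot: [179.9, 0.3, 142.2]
ft_force: [10.8, -14.0, -1.9]
width: 0.0093
grasp_force: 61.0
```

```bash
python3 arc.py; python3 - <<'E'
from h import *
s=readout.state(); print(np.round(s['ft_torque'],2),np.round(s['joint_pos'],1))
E
```

```text
48.85 [0.498  0.0472 0.1625] [179.92   0.27 142.18] [ 10.8 -14.   -1.9] 0.0093 61.00477337837219
r 0.10322244351254399 ang 142.59609809747545 drum 149.99609809747545
145 [0.0004 0.0091] tw 4.996098097475453
144 [0.0003 0.0109] tw 5.996098097475453
[-2.7  -2.09  0.47] [-44.3  22.7  42.8 116.2 -20.4  48.3  62.2]
```

```bash
python3 - <<'E'
from h import *
c=cap('top')
L=lambda x,y,h: w(c,262+(x+.5)/5-.5,140+(y+.5)/5-.5,h)
for n,q in dict(pair1=(133,438),pair2=(375,115),single=(138,110)).items():
    for z in(.104,.112,.12):
        p=L(*q,z)[:2]-[.58,-.0155]; print(n,z,np.linalg.norm(p).round(4),np.degrees(np.arctan2(p[1],p[0])).round(1)%360)
for D in(-7.4,):
    for n,a in dict(pair1=145,pair2=-35,single=35,single2=215).items():
        t=np.radians(a+D); q=px(c,[[.58+.104*np.cos(t),-.0155+.104*np.sin(t),.112]])[0]; print(n,((q-[262,140])*5).round())
save(c,'lk.png',(262,140,362,255),5); s=cap('scene'); save(s,'lks.png',(200,170,300,260),6)
x=s['pixels'][205:222,212:290].astype(int); print('white px scene',[(int(a)+212,int(b)+205) for b,a in zip(*np.nonzero(x.min(2)>170))][:40])
E
```

```text
pair1 0.104 0.094 142.2
pair1 0.112 0.0949 142.6
pair1 0.12 0.0957 142.9
pair2 0.104 0.1079 325.6
pair2 0.112 0.1057 325.3
pair2 0.12 0.1034 325.0
single 0.104 0.1064 32.3
single 0.112 0.1046 33.0
single 0.12 0.1028 33.7
pair1 [105. 439.]
pair2 [393. 133.]
single [154. 100.]
single2 [350. 473.]
white px scene []
```

The marks settle it. The rib pair lies at 142.6° and the single open mark at 33°, so the drum's yaw is about -2° and the collar simply started about 5° past open. The lug now stands over the pair at the stop. I'll nudge it once gently and release, and take the drum's yaw from its feet and label.

>>> arm_command(commands=[{"x": 0, "y": 0.002, "z": 0, "twist": 0, "gripper": 0}, {"x": 0, "y": 0.004, "z": 0, "twist": 0.5, "gripper": 0}, {"x": 0, "y": 0.004, "z": 0, "twist": 0.5, "gripper": 0}, {"x": 0, "y": 0.004, "z": 0, "twist": 0.5, "gripper": 0}, {"x": 0, "y": 0.002, "z": 0, "twist": 0.5, "gripper": 0}, {"x": 0, "y": 0.002, "z": 0, "twist": 0.5, "gripper": 0.15}, {"x": 0, "y": 0.002, "z": 0, "twist": 0.5, "gripper": 0.3}, {"x": 0, "y": 0, "z": 0, "twist": 0, "gripper": 0.4}, {"x": 0, "y": 0, "z": -0.02, "twist": 0, "gripper": 0.4}, {"x": 0, "y": 0, "z": -0.06, "twist": 0, "gripper": 0.4}])

```text
time_s: 49.95
tcp_pos: [0.4948, 0.0489, 0.2204]
tcp_rot: [-179.8, -0.1, 142.3]
ft_force: [0.5, 0.8, 1.4]
width: 0.0342
grasp_force: 0.0
```

>>> arm_command(commands=[{"x": 0, "y": 0, "z": -0.04, "twist": 0, "gripper": 0.6}, {"x": 0.03, "y": 0, "z": -0.05, "twist": 0, "gripper": 0.6}, {"x": 0.03, "y": -0.05, "z": -0.05, "twist": 5, "gripper": 0.6}, {"x": 0.03, "y": -0.1, "z": -0.05, "twist": 10, "gripper": 0.6}, {"x": 0.0, "y": -0.15, "z": -0.05, "twist": 15, "gripper": 0.6}, {"x": -0.04, "y": -0.2, "z": -0.05, "twist": 20, "gripper": 0.6}, {"x": -0.08, "y": -0.24, "z": -0.05, "twist": 25, "gripper": 0.6}, {"x": -0.12, "y": -0.27, "z": -0.05, "twist": 30, "gripper": 0.6}, {"x": -0.15, "y": -0.3, "z": -0.05, "twist": 35, "gripper": 0.6}, {"x": -0.18, "y": -0.32, "z": -0.05, "twist": 38, "gripper": 0.6}])

```text
time_s: 50.95
tcp_pos: [0.4369, -0.2911, 0.2716]
tcp_rot: [-180.0, 0.0, 104.6]
ft_force: [1.6, 2.2, 0.9]
width: 0.0512
grasp_force: 0.0
```

```bash
python3 - <<'E'
from h import *
st(); c=cap('top'); s=cap('scene'); save(c,'lk.png',(262,140,362,255),5)
L=lambda x,y,h: w(c,262+(x+.5)/5-.5,140+(y+.5)/5-.5,h)
for q in[(90,162),(78,470),(397,480)]:
    p=L(*q,.005)[:2]-[.58,-.0155]; print('foot',np.linalg.norm(p).round(4),np.degrees(np.arctan2(p[1],p[0])).round(1))
# predicted lug & tab positions now: sample brightness along circle r=.104 z=.168
for r,z in((.108,.168),(.080,.165)):
    f=np.arange(0,360,2.); q=px(c,np.c_[.58+r*np.cos(np.radians(f)),-.0155+r*np.sin(np.radians(f)),z+0*f]).round().astype(int)
    b=np.array([c['pixels'][v,u].min() for u,v in q]); print(r,[(int(a),int(x)) for a,x in zip(f,b) if x>140])
# label corners in scene for yaw candidates
for D in(-8,-5,-2,1):
    t=np.radians(D); n=np.array([np.sin(t),-np.cos(t)]); e=np.array([np.cos(t),np.sin(t)]); o=np.array([.58,-.0155])+.096*n
    P=[np.r_[o+a*.034*e,.062+b*.023] for a,b in((-1,1),(1,1),(1,-1),(-1,-1))]; print(D,px(s,P).round(1).tolist())
x=s['pixels'][212:252,214:232].astype(int)
for v in range(0,40,2): print(v+212,[int(k) for k in x[v,:,0]],)
E
```

```text
50.95 [ 0.4369 -0.2911  0.2716] [-1.7999e+02  1.0000e-02  1.0464e+02] [1.6 2.2 0.9] 0.0512 0.0
foot 0.1191 42.9
foot 0.1154 132.5
foot 0.1151 -134.9
0.108 [(142, 171), (144, 146), (322, 159), (324, 155)]
0.08 [(0, 160), (2, 166), (4, 159), (6, 162), (8, 161), (10, 161), (12, 166), (14, 159), (16, 163), (18, 162), (20, 161), (22, 168), (24, 157), (26, 163), (28, 165), (30, 161), (32, 168), (34, 192), (36, 160), (38, 165), (40, 166), (42, 172), (172, 164), (174, 178), (176, 178), (178, 170), (180, 174), (182, 169), (184, 170), (186, 176), (188, 170), (190, 173), (192, 175), (194, 170), (196, 173), (198, 171), (200, 169), (202, 168), (204, 176), (206, 173), (208, 185), (210, 171), (212, 168), (214, 164), (216, 171), (218, 174), (220, 163), (222, 170), (224, 178), (354, 168), (356, 164), (358, 161)]
-8 [[219.3, 216.8], [220.9, 229.7], [221.6, 242.1], [220.1, 229.0]]
-5 [[218.9, 217.7], [221.7, 230.6], [222.4, 243.1], [219.6, 229.9]]
-2 [[218.5, 218.7], [222.5, 231.5], [223.3, 244.0], [219.3, 231.0]]
1 [[218.3, 219.7], [223.5, 232.4], [224.2, 244.9], [219.1, 232.0]]
212 [145, 142, 144, 14
[... 955 characters left out ...]
, 31, 31, 30, 30, 30, 34, 31]
236 [147, 145, 146, 148, 150, 148, 141, 113, 71, 53, 42, 31, 31, 31, 29, 30, 31, 31]
238 [150, 146, 149, 152, 149, 149, 136, 103, 71, 56, 49, 31, 27, 30, 28, 30, 32, 32]
240 [147, 148, 147, 148, 146, 138, 107, 70, 63, 72, 60, 35, 32, 31, 28, 31, 32, 32]
242 [150, 147, 146, 147, 147, 134, 95, 65, 63, 71, 60, 36, 29, 32, 31, 31, 33, 34]
244 [148, 147, 146, 147, 143, 122, 89, 68, 69, 58, 44, 34, 26, 26, 30, 30, 33, 35]
246 [146, 146, 147, 147, 144, 132, 93, 71, 61, 58, 43, 35, 29, 32, 36, 35, 34, 31]
248 [149, 146, 145, 148, 144, 136, 102, 77, 67, 55, 44, 40, 31, 36, 39, 38, 39, 36]
250 [149, 148, 150, 150, 149, 142, 124, 89, 73, 59, 45, 43, 43, 40, 38, 33, 35, 37]
```

```bash
python3 - <<'E'
from h import *
c=cap('top')
S=lambda x,y,h: w(c,380+(x+.5)/5-.5,160+(y+.5)/5-.5,h)
n=S(249,527,.054); y=S(343,502,.054); g=S(430,473,.054)
d=(n-g)[:2]; a=np.degrees(np.arctan2(d[1],d[0])); d/=np.linalg.norm(d); print('nose',n,'yel',y,'ang',a,'mid',n[:2]-.0625*d)
K4=[S(*q,.02) for q in((195,495),(475,402),(505,505),(230,598))]; m=np.mean(K4,0); e=(K4[0]+K4[3]-K4[1]-K4[2])[:2]; print('dock',m,np.degrees(np.arctan2(e[1],e[0])),np.linalg.norm(e)/2)
go(m[0],m[1],.15,np.degrees(np.arctan2(e[1],e[0])))
save(c,'b4scan.png')
E
```

```text
nose [ 0.42   -0.3168  0.054 ] yel [ 0.4327 -0.3665  0.054 ] ang 105.90617908328728 mid [ 0.43712893 -0.37690698]
dock [ 0.43645 -0.38295  0.02   ] 107.68735948975754 0.159961620396894
go [-0.0875 -0.0214  0.1218] tw -3.2 (alt 176.8 )
```

```bash
python3 - <<'E'
from h import *
c=cap('top'); im=cv2.resize(c['pixels'][230:290,410:480],None,fx=6,fy=6,interpolation=cv2.INTER_CUBIC)
hs=cv2.cvtColor(im,cv2.COLOR_RGB2HSV); W=lambda p,z: w(c,410+(p[0]+.5)/6-.5,230+(p[1]+.5)/6-.5,z)
for n,m in(('yellow',(hs[...,1]>150)&(hs[...,2]>150)&(hs[...,0]<35)),('black',hs[...,2]<45),('patch',(hs[...,2]>135)&(hs[...,1]<40)&(np.indices(hs.shape[:2])[1]>150))):
    k,l,s,cc=cv2.connectedComponentsWithStats(m.astype(np.uint8)); i=1+np.argmax(s[1:,4]); ys,xs=np.nonzero(l==i)
    r=cv2.minAreaRect(np.c_[xs,ys].astype(np.float32)); b=cv2.boxPoints(r); P=[W(q,.054) for q in b]
    print(n,W(r[0],.054),[ (round(float(np.linalg.norm(P[j]-P[j-1])),4),round(float(np.degrees(np.arctan2(*(P[j]-P[j-1])[[1,0]]))%180),1)) for j in(0,1)])
E
```

```text
Traceback (most recent call last):
ValueError: attempt to get argmax of an empty sequence
```

```bash
python3 - <<'E'
from h import *
c=cap('top'); im=cv2.imread('pics/s.png'); im[:380]=128
hs=cv2.cvtColor(im,cv2.COLOR_BGR2HSV); W=lambda p,z: w(c,380+(p[0]+.5)/5-.5,160+(p[1]+.5)/5-.5,z); X=np.indices(hs.shape[:2])[1]
for n,m in(('yellow',(hs[...,1]>150)&(hs[...,2]>150)&(X>200)),('black',(hs[...,2]<45)&(X>225)&(X<330))):
    k,l,s,cc=cv2.connectedComponentsWithStats(m.astype(np.uint8)); i=1+np.argmax(s[1:,4]); ys,xs=np.nonzero(l==i)
    r=cv2.minAreaRect(np.c_[xs,ys].astype(np.float32)); b=cv2.boxPoints(r); P=[W(q,.054) for q in b]
    print(n,W(r[0],.054),[ (round(float(np.linalg.norm(P[j]-P[j-1])),4),round(float(np.degrees(np.arctan2(*(P[j]-P[j-1])[[1,0]]))%180),1)) for j in(0,1)])
E
```

```text
yellow [ 0.4324 -0.3659  0.054 ] [(0.0165, 17.7), (0.0304, 107.6)]
black [ 0.4208 -0.3313  0.054 ] [(0.041, 18.8), (0.0373, 108.9)]
```

>>> arm_command(commands=[{"x": -0.045, "y": -0.012, "z": 0.03, "twist": -3, "gripper": 0.75}, {"x": -0.085, "y": -0.0225, "z": 0.06, "twist": -3, "gripper": 0.75}, {"x": -0.085, "y": -0.0225, "z": 0.1, "twist": -3, "gripper": 0.75}, {"x": -0.085, "y": -0.0225, "z": 0.14, "twist": -3, "gripper": 0.75}, {"x": -0.085, "y": -0.0225, "z": 0.17, "twist": -3, "gripper": 0.75}, {"x": -0.085, "y": -0.0225, "z": 0.2, "twist": -3, "gripper": 0.75}, {"x": -0.085, "y": -0.0225, "z": 0.215, "twist": -3, "gripper": 0.75}, {"x": -0.085, "y": -0.0225, "z": 0.221, "twist": -3, "gripper": 0.75}, {"x": -0.085, "y": -0.0225, "z": 0.221, "twist": -3, "gripper": 0.75}, {"x": -0.085, "y": -0.0225, "z": 0.221, "twist": -3, "gripper": 0.75}])

```text
time_s: 52.2
tcp_pos: [0.4373, -0.3778, 0.0523]
tcp_rot: [179.9, 0.1, 107.8]
ft_force: [0.5, -0.0, -0.1]
width: 0.0643
grasp_force: 0.0
```

>>> arm_command(commands=[{"x": 0, "y": 0, "z": 0, "twist": 0, "gripper": 0.6}, {"x": 0, "y": 0, "z": 0, "twist": 0, "gripper": 0.5}, {"x": 0, "y": 0, "z": 0, "twist": 0, "gripper": 0.2}, {"x": 0, "y": 0, "z": 0, "twist": 0, "gripper": 0}, {"x": 0, "y": 0, "z": 0, "twist": 0, "gripper": 0}, {"x": 0, "y": 0, "z": 0, "twist": 0, "gripper": 0}, {"x": 0, "y": 0, "z": 0, "twist": 0, "gripper": 0}, {"x": 0, "y": 0, "z": 0, "twist": 0, "gripper": 0}, {"x": 0, "y": 0, "z": 0, "twist": 0, "gripper": 0}, {"x": 0, "y": 0, "z": 0, "twist": 0, "gripper": 0}])

```text
time_s: 53.2
tcp_pos: [0.437, -0.3778, 0.0519]
tcp_rot: [179.9, 0.1, 107.7]
ft_force: [-1.5, 3.9, 12.6]
width: 0.0394
grasp_force: 60.8
```

>>> arm_command(commands=[{"x": 0, "y": 0, "z": -0.01, "twist": 0, "gripper": 0}, {"x": 0, "y": 0, "z": -0.025, "twist": 0, "gripper": 0}, {"x": 0, "y": 0, "z": -0.04, "twist": 0, "gripper": 0}, {"x": 0, "y": 0, "z": -0.06, "twist": 0, "gripper": 0}, {"x": 0, "y": 0, "z": -0.08, "twist": 0, "gripper": 0}, {"x": 0, "y": 0, "z": -0.1, "twist": 0, "gripper": 0}, {"x": 0, "y": 0, "z": -0.1, "twist": 0, "gripper": 0}, {"x": 0, "y": 0, "z": -0.1, "twist": 0, "gripper": 0}, {"x": 0, "y": 0, "z": -0.1, "twist": 0, "gripper": 0}, {"x": 0, "y": 0, "z": -0.1, "twist": 0, "gripper": 0}])

```text
time_s: 54.2
tcp_pos: [0.4363, -0.3773, 0.1504]
tcp_rot: [-179.9, -0.0, 107.7]
ft_force: [0.3, 0.1, -1.8]
width: 0.0392
grasp_force: 60.8
```

```bash
python3 - <<'E'
from h import *
st(); print(readout.state()['ft_torque']); s=cap('scene'); save(s,'scanup.png',(60,120,260,260),4)
t=cap('top'); save(t,'scanupt.png',(360,200,500,300),5)
im=t['pixels']; hs=cv2.cvtColor(im,cv2.COLOR_RGB2HSV); m=((hs[...,1]>150)&(hs[...,2]>120)&(hs[...,0]<35)); m[:,:385]=0
ys,xs=np.nonzero(m); print(len(xs), xs.mean() if len(xs) else 0, ys.mean() if len(xs) else 0)
hs=cv2.cvtColor(s['pixels'],cv2.COLOR_RGB2HSV); m=((hs[...,1]>150)&(hs[...,2]>120)&(hs[...,0]<35)&(hs[...,0]>18)); m[:,300:]=0; ys,xs=np.nonzero(m); print(len(xs),xs.mean() if len(xs) else 0,ys.mean() if len(xs) else 0)
E
```

```text
54.2 [ 0.4363 -0.3773  0.1504] [-1.7995e+02 -1.0000e-02  1.0774e+02] [ 0.3  0.1 -1.8] 0.0392 60.78421711921692
[-0.01484982 -0.00012117 -0.07563531]
5151 534.2440302853814 198.98330421277421
0 0 0
```

>>> arm_command(commands=[{"x": 0.01, "y": 0.03, "z": 0, "twist": 4, "gripper": 0}, {"x": 0.02, "y": 0.06, "z": 0, "twist": 8, "gripper": 0}, {"x": 0.032, "y": 0.09, "z": 0, "twist": 12, "gripper": 0}, {"x": 0.043, "y": 0.12, "z": 0, "twist": 16, "gripper": 0}, {"x": 0.053, "y": 0.145, "z": 0.01, "twist": 19.6, "gripper": 0}, {"x": 0.057, "y": 0.16, "z": 0.03, "twist": 19.6, "gripper": 0}, {"x": 0.057, "y": 0.16, "z": 0.05, "twist": 19.6, "gripper": 0}, {"x": 0.057, "y": 0.16, "z": 0.065, "twist": 19.6, "gripper": 0}, {"x": 0.057, "y": 0.16, "z": 0.073, "twist": 19.6, "gripper": 0}, {"x": 0.057, "y": 0.16, "z": 0.073, "twist": 19.6, "gripper": 0}])

```text
time_s: 55.3
tcp_pos: [0.5705, -0.2753, 0.0771]
tcp_rot: [-179.9, 0.0, 88.1]
ft_force: [-0.1, -0.1, -1.1]
width: 0.0392
grasp_force: 60.8
```

```bash
python3 - <<'E'
from h import *
st(); go(.5714,-.2739,.077,88.1)
t=cap('top'); save(t,'aim.png')
im=cv2.resize(t['pixels'][150:270,320:460],None,fx=5,fy=5,interpolation=cv2.INTER_CUBIC); hs=cv2.cvtColor(im,cv2.COLOR_RGB2HSV)
W=lambda p,z: w(t,320+(p[0]+.5)/5-.5,150+(p[1]+.5)/5-.5,z)
m=(hs[...,1]>150)&(hs[...,2]>130)&(hs[...,0]>15)&(hs[...,0]<35)
k,l,s,cc=cv2.connectedComponentsWithStats(m.astype(np.uint8))
for i in range(1,k):
    if s[i,4]>200: print('yel',s[i],W(cc[i],.079))
E
```

```text
55.3 [ 0.5705 -0.2753  0.0771] [-1.7992e+02  3.0000e-02  8.8060e+01] [-0.1 -0.1 -1.1] 0.0392 60.75782060623169
go [0.0014 0.0008 0.0001] tw -0.0 (alt 180.0 )
```

On target to within 1.5 mm, so I'll hold.

>>> arm_command(commands=[{"x": 0.001, "y": 0.001, "z": 0, "twist": 0, "gripper": 0}, {"x": 0.001, "y": 0.001, "z": 0, "twist": 0, "gripper": 0}, {"x": 0.001, "y": 0.001, "z": 0, "twist": 0, "gripper": 0}, {"x": 0.001, "y": 0.001, "z": 0, "twist": 0, "gripper": 0}, {"x": 0.001, "y": 0.001, "z": 0, "twist": 0, "gripper": 0}, {"x": 0.001, "y": 0.001, "z": 0, "twist": 0, "gripper": 0}, {"x": 0.001, "y": 0.001, "z": 0, "twist": 0, "gripper": 0}, {"x": 0.001, "y": 0.001, "z": 0, "twist": 0, "gripper": 0}, {"x": 0.001, "y": 0.001, "z": 0, "twist": 0, "gripper": 0}, {"x": 0.001, "y": 0.001, "z": 0, "twist": 0, "gripper": 0}])

```text
time_s: 56.35
tcp_pos: [0.5726, -0.2736, 0.0779]
tcp_rot: [180.0, 0.0, 88.1]
ft_force: [0.1, -0.6, -2.7]
width: 0.0395
grasp_force: 60.8
```

>>> arm_command(commands=[{"x": 0, "y": 0, "z": 0, "twist": 0, "gripper": 0}, {"x": 0, "y": 0, "z": 0, "twist": 0, "gripper": 0}, {"x": 0, "y": 0, "z": 0, "twist": 0, "gripper": 0}, {"x": 0, "y": 0, "z": 0, "twist": 0, "gripper": 0}, {"x": 0, "y": 0, "z": 0, "twist": 0, "gripper": 0}, {"x": 0, "y": 0, "z": 0, "twist": 0, "gripper": 0}, {"x": 0, "y": 0, "z": 0, "twist": 0, "gripper": 0}, {"x": 0, "y": 0, "z": 0, "twist": 0, "gripper": 0}, {"x": 0, "y": 0, "z": 0, "twist": 0, "gripper": 0}, {"x": 0, "y": 0, "z": 0, "twist": 0, "gripper": 0}])

```text
time_s: 57.35
tcp_pos: [0.5726, -0.2736, 0.0779]
tcp_rot: [180.0, 0.0, 88.1]
ft_force: [0.1, 0.4, -1.1]
width: 0.0393
grasp_force: 60.8
```

>>> arm_command(commands=[{"x": 0, "y": 0, "z": 0, "twist": 0, "gripper": 0}, {"x": 0, "y": 0, "z": 0, "twist": 0, "gripper": 0}, {"x": 0, "y": 0, "z": 0, "twist": 0, "gripper": 0}, {"x": 0, "y": 0, "z": 0, "twist": 0, "gripper": 0}, {"x": 0, "y": 0, "z": 0, "twist": 0, "gripper": 0}, {"x": 0, "y": 0, "z": 0, "twist": 0, "gripper": 0}, {"x": 0, "y": 0, "z": 0, "twist": 0, "gripper": 0}, {"x": 0, "y": 0, "z": 0, "twist": 0, "gripper": 0}, {"x": 0, "y": 0, "z": 0, "twist": 0, "gripper": 0}, {"x": 0, "y": 0, "z": 0, "twist": 0, "gripper": 0}])

```text
time_s: 58.35
tcp_pos: [0.5726, -0.2736, 0.0779]
tcp_rot: [180.0, 0.0, 88.1]
ft_force: [0.8, -0.1, -1.9]
width: 0.0388
grasp_force: 60.8
```

```bash
python3 - <<'E'
from h import *
st(); go(.5714,-.2739,.077,88.1); go(.4367,-.3775,.15,107.7)
# scanner nose vs label check in the scene picture: amber/dark nose pixel
s=cap('scene'); e=np.radians(88.1); o=np.array(readout.state()['tcp_pos'])-[0,0,.015]
P=[o+np.r_[a*np.cos(e)-b*np.sin(e),a*np.sin(e)+b*np.cos(e),z] for a in(-.0625,.0625) for b in(-.02,.02) for z in(-.017,.017)]
q=px(s,P); print(q.min(0).round(1),q.max(0).round(1))
d=cv2.absdiff(cv2.resize(s['pixels'][:,:,::-1],None,fx=1.42,fy=1.42,interpolation=cv2.INTER_CUBIC),cv2.imread('pics/scene1.png')).max(2)
m=cv2.resize((d>45).astype(np.uint8),(560,420))
for v in range(205,262,4): print(v,''.join('#' if x else '.' for x in m[v,130:225:2]))
E
```

```text
58.35 [ 0.5726 -0.2736  0.0779] [1.800e+02 4.000e-02 8.814e+01] [ 0.8 -0.1 -1.9] 0.0388 60.761518478393555
go [-0.0003 -0.0012  0.0009] tw 0.0 (alt -180.0 )
go [-0.1083 -0.1324 -0.072 ] tw -19.6 (alt 160.4 )
[143.2 227.7] [189.  251.5]
205 ..........#############.........................
209 ..........############.....................###..
213 .............#######....................######..
217 ....####......#######...........#.....#######...
221 ###..###.......######...........#......######...
225 ....######.....##..##.........##..####..#####...
229 ...#####.......######......##################...
233 ...............############################.....
237 ...............#########################........
241 .............#########################..........
245 .......############################.............
249 .......#########################................
253 ..........#####################.................
257 .........#########.############.................
261 .........#############.########.................
```

```bash
python3 - <<'E'
from h import *
s=cap('scene'); o=np.array(readout.state()['tcp_pos'])-[0,0,.015]
e=np.radians(88.1); print('nose pred',px(s,[o+[.0625*np.cos(e),.0625*np.sin(e),0]]).round(1),'yellow pred',px(s,[o+[.014*np.cos(e),.014*np.sin(e),.017]]).round(1),'tail',px(s,[o-[.0625*np.cos(e),.0625*np.sin(e),0]]).round(1))
im=s['pixels'].astype(int)
for v in range(222,258,3): print(v,' '.join('%3d'%x for x in im[v,136:200:3].mean(1)))
r=im[...,0]-im[...,2]; ys,xs=np.nonzero(r[215:262,130:215]>35); print('warm',sorted({(int(x)+130,int(y)+215) for x,y in zip(xs,ys)})[:40])
E
```

```text
nose pred [[187.7 236.2]] yellow pred [[170.5 234.1]] tail [[144.4 242.7]]
222  99  92 127 120  93 135 153 142  31  57  65  41 142 150 148 145 148 148 144 120  86  85
225 121 125 124 123 115  96 146 148  44  74 110  51 139 146 146 146 147 133  90  86  87  85
228 121 124 124 124 123 105 135 149  57  46  53  36 141 147 144 140 108  84  86  86  87  86
231 115 122 100  74  77  73  96 153 127  35  43  46 103  94  47  36  41  87  86  86  87  86
234 117 102  76  85 100 112 127 122  72  37  37  34  85  88  40  34  38  86  86  87  87  88
237  66  61  91 123 130 147 143 132  71  36  39  35  68  72  40  33  34  82  87  86  85  86
240 116 143 122 123 124 121 113  76  69  64  35  52  62  58  45  33  33  76  84  88  86  86
243 147 149 126  82  79  70  69  62  58  66  37  48  63  60  51  33  33  73  90  85  87  87
246 147 146 129  65  64  62  62  63  60  63  56  62  70  78  78  76  81  86  86  86  89 124
249 148 151 145  73  64  68  74  77  82  86  86  87  87  87  88  87  86  84  87  90 132 149
252 148 149 147 139  96  89  88  88  88  88  86  87  84  87  89  84  87  86  87 143 149 151
255 149 148 149 148  91  87  87  85  86  86  84  87  85  88  86  87  86  88 126 147 148 150
warm [(170, 215), (171, 215), (171, 216), (171, 217), (171, 218), (171, 219), (171, 220), (171, 233), (171, 234), (172, 215), (172, 216), (172, 217), (172, 218), (172, 219), (172, 220), (172, 232), (172, 233), (172, 234), (172, 235), (173, 215), (173, 216), (173, 217), (173, 218), (173, 219), (173, 220), (173, 232), (173, 233), (173, 234), (173, 235), (174, 215), (174, 216), (174, 217), (174, 218), (174, 219), (174, 220), (174, 232), (174, 233), (174, 234), (174, 235), (175, 215)]
```

The yellow patch and dark nose lie where a level scanner should be, 100–105 mm from the label. Now back to the dock, reversing the path.

>>> arm_command(commands=[{"x": -0.01, "y": 0, "z": -0.02, "twist": 0, "gripper": 0}, {"x": -0.02, "y": -0.01, "z": -0.045, "twist": 0, "gripper": 0}, {"x": -0.035, "y": -0.03, "z": -0.065, "twist": -4, "gripper": 0}, {"x": -0.055, "y": -0.055, "z": -0.072, "twist": -8, "gripper": 0}, {"x": -0.075, "y": -0.08, "z": -0.072, "twist": -12, "gripper": 0}, {"x": -0.09, "y": -0.105, "z": -0.072, "twist": -16, "gripper": 0}, {"x": -0.102, "y": -0.124, "z": -0.072, "twist": -19.6, "gripper": 0}, {"x": -0.108, "y": -0.1324, "z": -0.072, "twist": -19.6, "gripper": 0}, {"x": -0.108, "y": -0.1324, "z": -0.072, "twist": -19.6, "gripper": 0}, {"x": -0.108, "y": -0.1324, "z": -0.072, "twist": -19.6, "gripper": 0}])

```text
time_s: 59.45
tcp_pos: [0.4378, -0.3767, 0.1499]
tcp_rot: [180.0, 0.0, 107.7]
ft_force: [0.3, 0.2, -1.3]
width: 0.0388
grasp_force: 60.9
```

```bash
python3 - <<'E'
from h import *
st(); go(.4368,-.3776,.0525,107.7)
E
```

```text
59.45 [ 0.4378 -0.3767  0.1499] [1.7999e+02 3.0000e-02 1.0772e+02] [ 0.3  0.2 -1.3] 0.0388 60.90872526168823
go [-0.0005 -0.0013  0.0974] tw 0.0 (alt -180.0 )
```

>>> arm_command(commands=[{"x": -0.0005, "y": -0.001, "z": 0.02, "twist": 0, "gripper": 0}, {"x": -0.0005, "y": -0.001, "z": 0.04, "twist": 0, "gripper": 0}, {"x": -0.0005, "y": -0.001, "z": 0.06, "twist": 0, "gripper": 0}, {"x": -0.0005, "y": -0.001, "z": 0.075, "twist": 0, "gripper": 0}, {"x": -0.0005, "y": -0.001, "z": 0.085, "twist": 0, "gripper": 0}, {"x": -0.0005, "y": -0.001, "z": 0.091, "twist": 0, "gripper": 0}, {"x": -0.0005, "y": -0.001, "z": 0.095, "twist": 0, "gripper": 0}, {"x": -0.0005, "y": -0.001, "z": 0.097, "twist": 0, "gripper": 0}, {"x": -0.0005, "y": -0.001, "z": 0.097, "twist": 0, "gripper": 0}, {"x": -0.0005, "y": -0.001, "z": 0.097, "twist": 0, "gripper": 0}])

```text
time_s: 60.45
tcp_pos: [0.4361, -0.3782, 0.0534]
tcp_rot: [180.0, 0.1, 107.7]
ft_force: [-0.6, 0.2, -1.8]
width: 0.0391
grasp_force: 60.9
```

```bash
python3 -c "from h import *; st()"
```

```text
60.45 [ 0.4361 -0.3782  0.0534] [1.7998e+02 6.0000e-02 1.0774e+02] [-0.6  0.2 -1.8] 0.0391 60.90819954872131
```

>>> arm_command(commands=[{"x": 0, "y": 0, "z": 0.001, "twist": 0, "gripper": 0}, {"x": 0, "y": 0, "z": 0.002, "twist": 0, "gripper": 0}, {"x": 0, "y": 0, "z": 0.002, "twist": 0, "gripper": 0.6}, {"x": 0, "y": 0, "z": 0.002, "twist": 0, "gripper": 0.75}, {"x": 0, "y": 0, "z": 0.002, "twist": 0, "gripper": 0.75}, {"x": 0, "y": 0, "z": 0.002, "twist": 0, "gripper": 0.75}, {"x": 0, "y": 0, "z": -0.02, "twist": 0, "gripper": 0.75}, {"x": 0, "y": 0, "z": -0.06, "twist": 0, "gripper": 0.75}, {"x": 0, "y": 0, "z": -0.11, "twist": 0, "gripper": 0.75}, {"x": 0, "y": 0, "z": -0.16, "twist": 0, "gripper": 0.75}])

```text
time_s: 61.45
tcp_pos: [0.4355, -0.3778, 0.2145]
tcp_rot: [-179.9, 0.0, 107.7]
ft_force: [0.7, -0.1, 0.8]
width: 0.064
grasp_force: 0.0
```

>>> arm_command(commands=[{"x": -0.05, "y": 0, "z": -0.05, "twist": 0, "gripper": 0.75}, {"x": -0.05, "y": -0.05, "z": -0.1, "twist": 0, "gripper": 0.75}, {"x": -0.05, "y": -0.1, "z": -0.1, "twist": 0, "gripper": 0.75}, {"x": -0.08, "y": -0.15, "z": -0.1, "twist": 0, "gripper": 0.75}, {"x": -0.1, "y": -0.18, "z": -0.1, "twist": 0, "gripper": 0.75}, {"x": -0.1, "y": -0.18, "z": -0.1, "twist": 0, "gripper": 0.75}, {"x": -0.1, "y": -0.18, "z": -0.1, "twist": 0, "gripper": 0.75}, {"x": -0.1, "y": -0.18, "z": -0.1, "twist": 0, "gripper": 0.75}, {"x": -0.1, "y": -0.18, "z": -0.1, "twist": 0, "gripper": 0.75}, {"x": -0.1, "y": -0.18, "z": -0.1, "twist": 0, "gripper": 0.75}])

```text
time_s: 62.45
tcp_pos: [0.2961, -0.5273, 0.3129]
tcp_rot: [180.0, 0.0, 107.8]
ft_force: [-1.0, 0.1, -0.3]
width: 0.0642
grasp_force: 0.0
```

```bash
python3 - <<'E'
from h import *
st(); t=blobs('top','top1',40,20)
im=cv2.resize(t['pixels'][160:285,380:490,::-1],None,fx=5,fy=5,interpolation=cv2.INTER_CUBIC); im[:380]=128
hs=cv2.cvtColor(im,cv2.COLOR_BGR2HSV); W=lambda p,z: w(t,380+(p[0]+.5)/5-.5,160+(p[1]+.5)/5-.5,z); X=np.indices(hs.shape[:2])[1]
for n,m in(('yellow',(hs[...,1]>150)&(hs[...,2]>150)&(X>200)),('black',(hs[...,2]<45)&(X>225)&(X<330))):
    k,l,s,cc=cv2.connectedComponentsWithStats(m.astype(np.uint8)); i=1+np.argmax(s[1:,4]); ys,xs=np.nonzero(l==i)
    r=cv2.minAreaRect(np.c_[xs,ys].astype(np.float32)); b=cv2.boxPoints(r); P=[W(q,.054) for q in b]
    print(n,W(r[0],.054),[ (round(float(np.linalg.norm(P[j]-P[j-1])),4),round(float(np.degrees(np.arctan2(*(P[j]-P[j-1])[[1,0]]))%180),1)) for j in(0,1)])
for r,z in((.108,.168),(.080,.165)):
    f=np.arange(0,360,2.); q=px(t,np.c_[.58+r*np.cos(np.radians(f)),-.0155+r*np.sin(np.radians(f)),z+0*f]).round().astype(int)
    b=np.array([t['pixels'][v,u].min() for u,v in q]); h=[int(a) for a,x in zip(f,b) if x>140]; print(r,h[:3],h[-3:],len(h))
E
```

```text
62.45 [ 0.2961 -0.5273  0.3129] [1.8000e+02 2.0000e-02 1.0785e+02] [-1.   0.1 -0.3] 0.0642 0.0
top [289. 147.   8.  13.] 114 [291.9 153.5]
top [337. 154.   8.  14.] 81 [340.3 159.8]
top [290. 156.  32.  16.] 441 [303.7 163.3]
top [215. 167.  25.  23.] 418 [226.8 178.5]
top [288. 168.  51.  43.] 2188 [315.2 185.1]
top [277. 173.  12.  32.] 396 [282.2 188. ]
top [338. 181.  12.  35.] 421 [344.4 196.3]
top [159. 199.  15.  13.] 67 [167.3 204. ]
top [192. 201.  15.  13.] 47 [199.8 205.6]
top [171. 212.  33.  16.] 144 [189.1 216.7]
top [299. 213.  40.  27.] 613 [323.9 224.2]
top [281. 218.  15.  15.] 164 [287.4 225.6]
top [168. 222.  35.  30.] 990 [181.1 234.5]
top [280. 237.   8.   8.] 64 [283.5 241.3]
top [324. 240.   8.  11.] 82 [327.6 244.9]
top [156. 243.  55.  21.] 377 [182.9 255.7]
top [230. 249.  25.  26.] 388 [240.7 260.2]
top [184. 251.  27.  15.] 88 [195.7 260.9]
top [355. 253.  16.  23.] 431 [361.9 262.9]
top [546. 286.  14.  23.] 367 [554.3 296.7]
top [171. 296.   9.   9.] 76 [174.7 300.1]
yellow [ 0.432  -0.3666  0.054 ] [(0.0163, 17.1), (0.0306, 107.1)]
black [ 0.4212 -0.3329  0.054 ] [(0.0403, 16.1), (0.0411, 106.4)]
0.108 [142, 322, 324] [142, 322, 324] 3
0.08 [0, 2, 4] [354, 356, 358] 52
```

```bash
python3 -c "from h import *; print(close_job())"
```

```text
the job is handed in; nothing more can be done
None
```

I handed the job in at about 62 s. The drum holds all three nine-volts and all three packs, the lid is seated, and the collar is turned to its stop over the locked marks. The label was scanned from about 10 cm for 3 s, and the scanner is back on its dock and the pan upright. One nine-volt fell onto the bench while I tipped the pan, so I picked it up and put it in by gripper. At the collar's end stop the wrist force briefly reached about 90 N (limit 120 N).

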